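Sort the inspected record cases under dust extraction

ROBOT

A 7-joint arm with a two-finger parallel gripper is mounted at the origin on the work surface. World frame = base frame: x ahead of the robot, y to its left, z up, the work surface at z = 0. Lengths are in m, angles in rad, forces in N, time in s.
With the tool pointing down it reaches from about 0.35 to 0.9 m from the base axis. Payload 8.1 kg.
Tool frame: the origin (TCP) lies on the centre line of the jaws, within the pads' length; the fingertips stand 11 mm ahead of it and the grasp point (between the pads) lies 8 mm behind it (arm.nose_length is the distance from the TCP to the fingertips, in m); z points along the fingers, y is the line along which they close (so a half turn about z gives the same grasp; the last joint's range is limited). The gripper opens to 92 mm and grips with 3 to 60 N. Pads are 19 mm wide; open, the fingers measure 130 mm over their backs; the gripper's body (75 mm by 190 mm) begins 47 mm behind the grasp point.
Start: joints at [-1.425, 0.434, 0.025, 1.573, -0.012, 1.134, -0.075], TCP at [0.154, 0.606, 0.205] pointing down, gripper open.
Joint ranges: [-2.62, 2.62], [-0.44, 2.09], [-1.27, 1.32], [0.08, 2.57], [-1.32, 4.46], [0.12, 2], [-2.74, 2.74]. Speed limits (rad/s): [2.22, 2.22, 3.01, 3.01, 3.14, 3.14, 3.14].

INTERFACE

Orientations are given as a rotation vector (axis times angle).
In Python, from cell import arm gives the robot as it stands.
- The arm moves only by the tool jog_arm, never from a script. Its argument "moves" is a list of rows, each a list of 4 numbers: the shift along the tool's x, y, z in m, then the turn about the tool's z in rad. In form: [[tx, ty, tz, spin], ...]. A call has 1 to 20 rows; each row is the pose to reach, as a shift and turn from the pose commanded when the call began, along the tool's axes at that moment; what a row does not reach only later rows make up. A row lasts 1/8 s, in which the tool goes at most 62.5 mm and 10.7 degrees, less where a joint would pass 70% of its speed; a pose out of reach is approached as far as the arm can. A call with a gripper value outside its range is refused whole. "hand" is the finger opening in m, from 0 to 0.0918, set as the call begins (left out, the last holds). The fingers move at their own pace and stop on an object; "newtons" is the grip in N (left out, the last holds). Time passes only in rows, so rows that repeat a pose let the fingers close. It gives the time, the measured TCP pose, the force, the opening and the grip force at its end, in the units of the state.
- arm.observe(): the state, without advancing time (a new reading comes with each control period).
- arm.get_image(name): name is "scene" or "side" or "wrist"; returns a dict with "color" (420x560x3 uint8, red, green, blue), "z_map" (420x560 float32, m along the optical axis (not along the pixel's ray), 0 where there is no reading), "fx", "fy", "cx", "cy" (pixels), "rvec" (rotation vector, rad) and "tvec" (3), from world to camera coordinates, as OpenCV has them. Camera axes: x right, y down, z forward; pixel columns grow to the right and rows downward; lengths in m; the calibration is good to about 2 mm. A picture is of the moment at which its call begins.
- arm.sign_off(): hands the job in; it is judged then, once.
The state is a dict: "clock": time; "joints": joint angles; "dq": joint speeds; "joint_efforts": joint torques, N m; "position": TCP position; "ee_rot": TCP orientation; "force": force on the tool from outside, world axes, zero at the start; "ft_torque": the same for the moment, N m; "width": opening from 0.0 (shut) to 1.0 (fully open); "gripper_force": force on a finger pad.
Only numpy, scipy, OpenCV 4.12 (cv2) and the standard library are available. Lean on these libraries where they do the work, as an engineer would, in place of code of your own. Each camera call takes 0.05 s, during which the arm holds its last target. There are 200 camera calls.

TASK

Start the bench dust extractor by pressing its keys fully down one at a time: round, then square, then long. Then put every record case flat, tag up, into a nest of the tray that bears the same mark as the case's tag (round disc: passed, straight bar: rejected), one case to a nest. When all are sorted, stop the extractor: push the selector knob fully down, turn it a quarter turn clockwise while holding it down, and let it spring up; do not knock the other things on the table about.

Things in the scene. Friction and masses are not known exactly. Their poses are not given: they have to be found in the camera images.
- case_disc_1: loose grey record case, a closed block 84 (x) x 54 (y) x 48 mm high, 150 to 310 g, lying flat, tag up; the tag on its top is a green round disc, 36 mm across. Origin: centre of the underside. Grip it across its 54 mm width, fingertips 12 mm or more above its underside to clear a nest's rims. May be absent
- case_disc_2: loose grey record case, a closed block 84 (x) x 54 (y) x 48 mm high, 150 to 310 g, lying flat, tag up; the tag on its top is a green round disc, 36 mm across. Origin: centre of the underside. Grip it across its 54 mm width, fingertips 12 mm or more above its underside to clear a nest's rims. May be absent
- case_disc_3: loose grey record case, a closed block 84 (x) x 54 (y) x 48 mm high, 150 to 310 g, lying flat, tag up; the tag on its top is a green round disc, 36 mm across. Origin: centre of the underside. Grip it across its 54 mm width, fingertips 12 mm or more above its underside to clear a nest's rims. May be absent
- case_bar_1: loose grey record case, a closed block 84 (x) x 54 (y) x 48 mm high, 150 to 310 g, lying flat, tag up; the tag on its top is a red straight bar, 62 x 13 mm, lying along the case's length. Origin: centre of the underside. Grip it across its 54 mm width, fingertips 12 mm or more above its underside to clear a nest's rims. May be absent
- case_bar_2: loose grey record case, a closed block 84 (x) x 54 (y) x 48 mm high, 150 to 310 g, lying flat, tag up; the tag on its top is a red straight bar, 62 x 13 mm, lying along the case's length. Origin: centre of the underside. Grip it across its 54 mm width, fingertips 12 mm or more above its underside to clear a nest's rims. May be absent
- case_bar_3: loose grey record case, a closed block 84 (x) x 54 (y) x 48 mm high, 150 to 310 g, lying flat, tag up; the tag on its top is a red straight bar, 62 x 13 mm, lying along the case's length. Origin: centre of the underside. Grip it across its 54 mm width, fingertips 12 mm or more above its underside to clear a nest's rims. May be absent
- tray_disc: fixed aluminium tray 316 (x) x 76 mm (y) plus a 60 mm flange at +x that bears a round black disc, 40 mm across (passed cases), on either side of the table. Three nests, centres at x = -0.104, 0, +0.104 m, y = 0, each 100 (x) x 68 mm (y) inside, for one case lying lengthways; floor 4 mm thick, rims and dividers 4 mm thick, 10 mm above the floor. Origin: middle nest's centre, underside
- tray_bar: fixed aluminium tray 316 (x) x 76 mm (y) plus a 60 mm flange at +x that bears a straight black bar, 64 x 14 mm (rejected cases), on either side of the table. Three nests, centres at x = -0.104, 0, +0.104 m, y = 0, each 100 (x) x 68 mm (y) inside, for one case lying lengthways; floor 4 mm thick, rims and dividers 4 mm thick, 10 mm above the floor. Origin: middle nest's centre, underside
- console: fixed grey keypad console of the dust extractor, 76 x 200 x 26 mm, carrying three key modules side by side, 64 mm apart along its y, in an order that varies. Origin: centre of the underside
- key_round_top (a point): centre of the top of the white sprung key whose cap is round, 38 mm across; the cap stands 12 mm above its 58 x 54 mm black housing and moves with the press
- key_round (a joint): travel of the round key: 0 up, 0.008 m fully down; counts as pressed beyond 0.005. Springs back by itself; about 1.5 N to start, 5.5 N fully down
- key_square_top (a point): centre of the top of the white sprung key whose cap is square, 36 x 36 mm; the cap stands 12 mm above its 58 x 54 mm black housing and moves with the press
- key_square (a joint): travel of the square key: 0 up, 0.008 m fully down; counts as pressed beyond 0.005. Springs back by itself; about 1.5 N to start, 5.5 N fully down
- key_long_top (a point): centre of the top of the white sprung key whose cap is long and narrow, 50 x 18 mm, its length along the console's x; the cap stands 12 mm above its 58 x 54 mm black housing and moves with the press
- key_long (a joint): travel of the long key: 0 up, 0.008 m fully down; counts as pressed beyond 0.005. Springs back by itself; about 1.5 N to start, 5.5 N fully down
- selector_grip (a point): grip point on the axis of the black press-and-turn stop selector: an upright bar 54 mm long (this point's x), 12 mm thick (its y) and 30 mm high, on a 60 mm round skirt, standing on a fixed grey base 84 x 84 x 22 mm. The point lies 6 mm below the bar's top and 24 mm above the skirt; it goes down and turns with the bar
- selector_push (a joint): how far the selector is pushed down: 0 up, 0.010 m fully down; counts as down beyond 0.006. Springs back when let go; about 6 N fully down
- selector_turn (a joint): turn of the selector, clockwise seen from above: starts near 0, stop at 1.6 rad, counts as turned beyond 1.25; only a turn made while held down counts. Turns against about 0.06 N m and stays where it is left
- paperweight: bystander among the cases: round brass weight, 40 mm across, 33 mm high. Origin: centre of the underside
- ink_pot: bystander among the cases: small round pot, 38 mm across, 36 mm high. Origin: centre of the underside
- paste_tin: bystander: tin, 64 mm across, 55 mm high, at the left, outside the tray. Origin: centre of the underside
- stapler: bystander: stapler, 120 x 32 x 44 mm, at the right, outside the tray. Origin: centre of the underside
Things that resemble listed ones, but are neither listed nor needed, are in the scene too. Leave any orange or yellow look-alike of the part that bears selector_grip alone.

How it is judged:
On the way, in this order (a step that is already met when the one before it is completed fails the run):
1. the round key is pressed down, the other two up (value of joint key_round above 0.005 m and value of joint each of key_square, key_long below 0.003 m), for 0.1 s.
2. the square key is pressed down, the other two up (value of joint key_square above 0.005 m and value of joint each of key_round, key_long below 0.003 m), for 0.1 s.
3. the long key is pressed down, the other two up (value of joint key_long above 0.005 m and value of joint each of key_round, key_square below 0.003 m), for 0.1 s.
4. every case present lies flat in a nest of the tray with its own mark, let go (x of case_disc_1 in the frame of tray_disc between -0.152 and 0.152 m and y of case_disc_1 in the frame of tray_disc between -0.03 and 0.03 m and z of each of case_disc_1, case_disc_2, case_disc_3 in the frame of tray_disc below 0.009 m and angle between each of case_disc_1, case_disc_2, case_disc_3, case_bar_1, case_bar_2, case_bar_3's own z axis and vertical below 0.12 rad and linear speed of each of case_disc_1, case_disc_2, case_disc_3, case_bar_1, case_bar_2, case_bar_3 below 0.03 m/s and x of case_disc_2 in the frame of tray_disc between -0.152 and 0.152 m and y of case_disc_2 in the frame of tray_disc between -0.03 and 0.03 m and x of case_disc_3 in the frame of tray_disc between -0.152 and 0.152 m and y of case_disc_3 in the frame of tray_disc between -0.03 and 0.03 m and x of case_bar_1 in the frame of tray_bar between -0.152 and 0.152 m and y of case_bar_1 in the frame of tray_bar between -0.03 and 0.03 m and z of each of case_bar_1, case_bar_2, case_bar_3 in the frame of tray_bar below 0.009 m and x of case_bar_2 in the frame of tray_bar between -0.152 and 0.152 m and y of case_bar_2 in the frame of tray_bar between -0.03 and 0.03 m and x of case_bar_3 in the frame of tray_bar between -0.152 and 0.152 m and y of case_bar_3 in the frame of tray_bar between -0.03 and 0.03 m and value of joint each of key_round, key_square, key_long below 0.003 m and contact force between the fingers and case_disc_1 below 0.5 N and contact force between the fingers and case_disc_2 below 0.5 N and contact force between the fingers and case_disc_3 below 0.5 N and contact force between the fingers and case_bar_1 below 0.5 N and contact force between the fingers and case_bar_2 below 0.5 N and contact force between the fingers and case_bar_3 below 0.5 N), for 0.3 s.
5. the selector is pushed down, not yet turned (value of joint selector_push above 0.006 m and value of joint selector_turn below 0.4 rad), for 0.1 s.
6. the selector is turned a quarter turn clockwise while held down (value of joint selector_push above 0.006 m and value of joint selector_turn above 1.25 rad), for 0.1 s.
7. the selector is let go, up again, and still turned (value of joint selector_push below 0.003 m and value of joint selector_turn above 1.25 rad), for 0.2 s.
At the end, for the whole second after the job is handed in: Every case present lies flat on the floor of a nest (underside within 5 mm of the nest floor, tilt under 0.12 rad, at rest) of the tray with its own mark; the selector is up (under 3 mm) and turned clockwise beyond 1.25 rad; all keys are up (all of step 7 and x of case_disc_1 in the frame of tray_disc between -0.152 and 0.152 m and y of case_disc_1 in the frame of tray_disc between -0.03 and 0.03 m and z of each of case_disc_1, case_disc_2, case_disc_3 in the frame of tray_disc below 0.009 m and angle between each of case_disc_1, case_disc_2, case_disc_3, case_bar_1, case_bar_2, case_bar_3's own z axis and vertical below 0.12 rad and linear speed of each of case_disc_1, case_disc_2, case_disc_3, case_bar_1, case_bar_2, case_bar_3 below 0.03 m/s and x of case_disc_2 in the frame of tray_disc between -0.152 and 0.152 m and y of case_disc_2 in the frame of tray_disc between -0.03 and 0.03 m and x of case_disc_3 in the frame of tray_disc between -0.152 and 0.152 m and y of case_disc_3 in the frame of tray_disc between -0.03 and 0.03 m and x of case_bar_1 in the frame of tray_bar between -0.152 and 0.152 m and y of case_bar_1 in the frame of tray_bar between -0.03 and 0.03 m and z of each of case_bar_1, case_bar_2, case_bar_3 in the frame of tray_bar below 0.009 m and x of case_bar_2 in the frame of tray_bar between -0.152 and 0.152 m and y of case_bar_2 in the frame of tray_bar between -0.03 and 0.03 m and x of case_bar_3 in the frame of tray_bar between -0.152 and 0.152 m and y of case_bar_3 in the frame of tray_bar between -0.03 and 0.03 m and value of joint each of key_round, key_square, key_long below 0.003 m); the robot touches nothing.
It fails at once if two keys pressed at once (value of joint each of key_round, key_square above 0.005 m or value of joint each of key_round, key_long above 0.005 m or value of joint each of key_square, key_long above 0.005 m).
It fails at once if the paperweight, ink pot, tin or stapler is pushed more than 7 cm away, or the tin or stapler tipped (distance of any of paperweight, ink_pot, paste_tin, stapler from where it was at the start of the episode above 0.07 m or angle between any of paste_tin, stapler's own z axis and vertical above 0.6 rad).
Of case_disc_1, case_disc_2, case_disc_3, case_bar_1, case_bar_2, case_bar_3 only 4 to 6 are there at a start; the rules pass over those that are not, and their reading is None.
At some moment in a run one of case_disc_1, case_disc_2, case_disc_3, case_bar_1, case_bar_2, case_bar_3 may be knocked a few centimetres aside while the robot is not near it.
Once in a run the grip may slacken for a moment while it holds something.
It also fails if it takes over 210 s, if anything falls off the work surface, if the arm or the gripper's body presses on something with over 40 N, if the wrist force passes 120 N, or if a joint passes its speed limit or range.

## Working session

There is one attempt and no reset: what is moved stays moved. The work goes in short steps, Python scripts to look and compute and a tool call to move; the robot and the scene stay as the last step left them, time stands still between calls to the robot, and variables do not carry over. Pictures are saved under pics/ and viewed, at most 14 in all, crops included, and the job is handed in when it is done.

Besides the shell and the picture viewer there is one more tool, called after "Request:" as name(argument=value, ...), one argument or row to a line, values as JSON. jog_arm: Moves the arm, as the interface text tells. Its arguments: {"type":"object","properties":{"moves":{"type":"array"},"hand":{"type":"number"},"newtons":{"type":"number"}},"required":["moves"]}

```bash
ls; mkdir -p pics; cat > h.py <<'E'
import numpy as np, cv2
from cell import arm
from scipy.spatial.transform import Rotation as R
def img(n):
    d=arm.get_image(n); d['R']=R.from_rotvec(np.ravel(d['rvec'])).as_matrix(); d['t']=np.ravel(d['tvec']); return d
def world(d):
    z=d['z_map']; v,u=np.mgrid[:z.shape[0],:z.shape[1]]
    P=np.stack([(u-d['cx'])/d['fx']*z,(v-d['cy'])/d['fy']*z,z],-1)
    return (P-d['t'])@d['R']
def ray(d,u,v,h):
    r=np.array([(u-d['cx'])/d['fx'],(v-d['cy'])/d['fy'],1])@d['R']; c=-d['t']@d['R']
    return c+r*(h-c[2])/r[2]
def save(d,n): cv2.imwrite(f'pics/{n}.png',d['color'][...,::-1])
E
python3 - <<'E'
from h import *
for n in('scene','side','wrist'):
    d=img(n); save(d,n+'0'); print(n,-d['t']@d['R'],d['fx'],d['R'][2]); np.savez(f'{n}0.npz',**d)
print(arm.observe())
E
```

```text
pics
scene [ 0.94901792 -0.80248729  1.09874734] 460.1929583006606 [-0.3389809   0.57014748 -0.74834738]
side [ 0.39408735 -0.73305024  0.86731286] 417.17771236911005 [ 0.08480845  0.6907805  -0.71807369]
wrist [0.07450581 0.62524083 0.38528043] 371.01517423693286 [ 0.29075378 -0.07638105 -0.95374429]
{'clock': 0.15, 'joints': array([-1.42458768,  0.43505889,  0.02499456,  1.57388651, -0.01159321,
        1.1339929 , -0.07512204]), 'dq': array([-0.00101586, -0.00482284,  0.00060135, -0.00046318, -0.00143231,
       -0.00062707,  0.0003782 ]), 'joint_efforts': array([ 2.07935962e-03, -6.68264937e+01,  9.86058377e-01, -3.14693248e+01,
       -6.05397276e-02,  3.93719645e-02,  9.28136092e-05]), 'position': array([0.15386626, 0.60533784, 0.20402862]), 'ee_rot': array([-3.89982999e-01, -3.11726796e+00,  1.88577593e-03]), 'force': array([ 0.26621262, -0.00841483, -0.13158596]), 'ft_torque': array([0.08041425, 0.02786525, 0.00384987]), 'gripper_force': 0.0, 'width': 1.0004235362005187}
```

View pics/scene0.png

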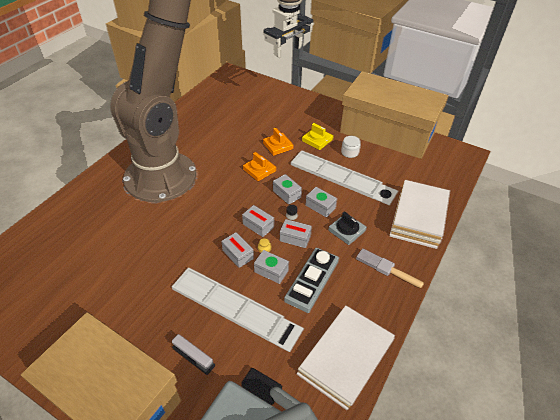

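View pics/side0.png

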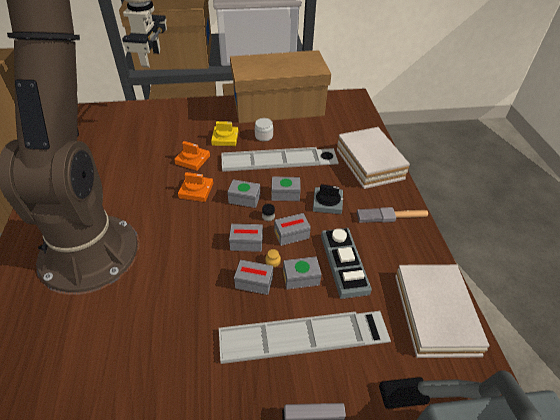

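The scene and side views agree. There are six cases: green tags at scene (288,184), (321,194), (271,262) and red at (258,215), (296,233), (237,245). The disc tray is on the left (scene 345,177) and the bar tray on the right (235,308). The keys, from the disc-tray side, are round (322,257), square (313,272) and long (303,291). The black selector is at (347,224). I'll ignore the orange and yellow look-alikes.

```bash
cat >> h.py <<'E'
def blobs(m,amin=30):
    n,l,s,c=cv2.connectedComponentsWithStats(m.astype(np.uint8)); return [(c[i],s[i,4],l==i) for i in range(1,n) if s[i,4]>=amin]
def masks(d):
    h=cv2.cvtColor(d['color'],cv2.COLOR_RGB2HSV).astype(int); H,S,V=h[...,0],h[...,1],h[...,2]
    return dict(green=(H>50)&(H<90)&(S>110)&(V>60),red=((H<4)|(H>175))&(S>170)&(V>110),white=(S<40)&(V>215),dark=(V<45))
def tri(d1,p1,d2,p2):
    A=[];b=[]
    for d,p in((d1,p1),(d2,p2)):
        c=-d['t']@d['R']; r=ray(d,*p,0)-c; r/=np.linalg.norm(r); M=np.eye(3)-np.outer(r,r); A.append(M);b.append(M@c)
    return np.linalg.lstsq(np.vstack(A),np.hstack(b),rcond=None)[0]
def rect(W,c,z0,z1,rad):
    m=(abs(W[...,2]-(z0+z1)/2)<(z1-z0)/2)&(np.hypot(W[...,0]-c[0],W[...,1]-c[1])<rad)
    P=W[m]; (x,y),(a,b),t=cv2.minAreaRect((P[:,:2]*1000).astype(np.float32))
    if a<b:a,b,t=b,a,t+90
    return np.round([x,y,np.median(P[:,2])*1000,a,b,(t+90)%180-90],1),len(P)
def cases(d1,d2):
    W=world(d1);W2=world(d2)
    for col in('green','red'):
        B=[[x for x in blobs(masks(d)[col]) if 0.03<ray(d,*x[0],.048)[0]<.9 and abs(ray(d,*x[0],.048)[1])<.6] for d in(d1,d2)]
        for c,a,m in B[0]:
            p=ray(d1,*c,.048); q=min(B[1],key=lambda x:np.hypot(*(ray(d2,*x[0],.048)-p)[:2]))
            T=tri(d1,c,d2,q[0]); print(col,c.round(),a,'tri',T.round(4),end=' ')
            for w in(W,W2):
                try: print(*rect(w,T,.040,.056,.052),end=' | ')
                except Exception as e: print(e)
            print()
E
python3 - <<'E'
from h import *
L=lambda n:dict(np.load(n+'0.npz'))
s,d=L('scene'),L('side')
cases(s,d)
for n,q in(('scene',s),('side',d)):
    for k,z in(('white',.05),('dark',.01)):
        for c,a,m in blobs(masks(q)[k],40):
            p=ray(q,*c,z)
            if .2<p[0]<.95 and abs(p[1])<.5: print(n,k,c.round(1),a,p.round(3),'z_med',np.median(world(q)[m][:,2]).round(3))
E
```

```text
green [287. 183.] 61 tri [0.418  0.152  0.0513] [418.6 152.4  47.1  88.3  57.9 -20. ] 325 | [417.5 151.2  47.5  85.1  58.6 -19.3] 422 | 
green [321. 196.] 64 tri [0.5415 0.1599 0.0504] [539.7 159.2  47.5  87.4  58.3  -5.9] 352 | [542.  159.8  47.5  83.7  59.2  -9.9] 400 | 
green [271. 261.] 93 tri [ 0.5392 -0.1428  0.0494] [ 538.9 -143.2   47.3   85.8   57.8    3.7] 500 | [ 539.2 -144.    47.4   84.6   56.8    4. ] 678 | 
red [258. 215.] 56 tri [ 0.4123 -0.0152  0.05  ] [412.7 -15.3  47.4  89.9  59.9  -8.2] 394 | [412.3 -15.9  47.4  83.8  56.8  -8.7] 549 | 
red [295. 228.] 64 tri [0.5364 0.0014 0.0496] [536.4  -0.8  47.3  84.7  57.6  13.3] 418 | [ 5.369e+02 -1.000e-01  4.750e+01  8.440e+01  5.710e+01  1.220e+01] 529 | 
red [236. 244.] 62 tri [ 0.4223 -0.144   0.0508] [ 422.  -144.6   47.7   87.1   54.4  -18.7] 449 | [ 421.9 -143.5   47.5   83.9   57.2  -19. ] 701 | 
scene white [422.5 207.1] 2129 [0.835 0.283 0.05 ] z_med 0.058
scene white [413.1 240.1] 56 [0.856 0.14  0.05 ] z_med 0.007
scene white [322.5 256.6] 114 [ 0.656 -0.053  0.05 ] z_med 0.045
scene white [312.7 272.5] 141 [ 
[... 965 characters left out ...]
 ] z_med 0.045
side white [346.2 253.6] 146 [ 0.655 -0.116  0.05 ] z_med 0.045
side white [353.5 274.5] 115 [ 0.658 -0.179  0.05 ] z_med 0.045
side dark [326.5 155.3] 68 [0.7   0.321 0.01 ] z_med 0.007
side dark [327.8 195.4] 395 [0.665 0.134 0.01 ] z_med 0.037
side dark [267.8 209.3] 118 [0.482 0.096 0.01 ] z_med 0.035
side dark [337.6 239.6] 186 [ 0.656 -0.037  0.01 ] z_med 0.033
side dark [344.  259.3] 184 [ 0.658 -0.103  0.01 ] z_med 0.033
side dark [351.8 279.8] 253 [ 0.663 -0.167  0.01 ] z_med 0.033
side dark [372.5 327. ] 149 [ 0.678 -0.297  0.01 ] z_med 0.007
side dark [505.  394.6] 372 [ 0.902 -0.472  0.01 ] z_med 0.188
side dark [402.1 392.9] 1162 [ 0.696 -0.445  0.01 ] z_med 0.023
```

Request:
jog_arm(
  moves=[
    [-0.645,-0.515,0,-0.248],
    [-0.645,-0.515,0,-0.248],
    [-0.645,-0.515,0,-0.248],
    [-0.645,-0.515,0,-0.248],
    [-0.645,-0.515,0,-0.248],
    [-0.645,-0.515,0,-0.248],
    [-0.645,-0.515,0,-0.248],
    [-0.645,-0.515,0,-0.248],
    [-0.645,-0.515,0,-0.248],
    [-0.645,-0.515,0,-0.248],
    [-0.645,-0.515,0,-0.248],
    [-0.645,-0.515,0,-0.248],
    [-0.645,-0.515,0,-0.248],
    [-0.645,-0.515,0,-0.248],
    [-0.645,-0.515,0,-0.248],
    [-0.645,-0.515,0,-0.248],
    [-0.645,-0.515,0,-0.248],
    [-0.645,-0.515,0,-0.248],
  ],
  hand=0,
  newtons=20,
)

```text
clock: 2.4
position: [0.652, -0.0511, 0.2049]
ee_rot: [-0.001, 3.141, 0.001]
force: [0.4, 1.0, 0.0]
width: 0.007
gripper_force: 0.0
```

```bash
cat >> h.py <<'E'
def rel(*wps):
    """each wp: x,y,z,heading of tool x (deg); prints shift/turn in tool axes from the measured pose"""
    o=arm.observe(); Rm=R.from_rotvec(o['ee_rot']).as_matrix(); h=np.arctan2(Rm[1,0],Rm[0,0])
    print('at',o['position'].round(4),'head',np.degrees(h).round(1),'j7',o['joints'][6].round(2),'t',round(o['clock'],2))
    for x,y,z,a in wps:
        d=Rm.T@(np.array([x,y,z])-o['position']); s=-((np.radians(a)-h+np.pi)%(2*np.pi)-np.pi)
        print([x,y,z,a],'->',d.round(4),round(s,3))
E
python3 - <<'E'
from h import *
L=lambda n:dict(np.load(n+'0.npz'))
s,d=L('scene'),L('side')
for n,a,b in(('round',(322.5,256.6),(339.3,234.2)),('square',(312.7,272.5),(346.2,253.6)),('long',(302.7,289.4),(353.5,274.5)),('discmark',(385.5,193.4),(326.5,155.3)),('barmark',(286.2,333.9),(372.5,327.0))):
    print(n,tri(s,a,d,b).round(4))
for n,q in(('scene',s),('side',d)):
    W=world(q); hs=cv2.cvtColor(q['color'],cv2.COLOR_RGB2HSV)
    for t,c in(('disc',(.51,.32)),('bar',(.49,-.297))):
        m=(W[...,2]>.002)&(W[...,2]<.02)&(hs[...,1]<60)&(abs(W[...,1]-c[1])<.09)&(W[...,0]>.28)&(W[...,0]<.8)
        B=max(blobs(m),key=lambda b:b[1]); P=W[B[2]]
        for lo,hi in((.002,.02),(.0105,.018)):
            p=P[(P[:,2]>lo)&(P[:,2]<hi)]; print(n,t,lo,cv2.minAreaRect((p[:,:2]*1000).astype(np.float32)),np.median(p[:,2]).round(4))
    near=np.hypot(W[...,0]-.645,W[...,1]-.12)<.06
    print(n,'sel heights',np.histogram(W[...,2][near],bins=np.arange(0,.09,.004)))
w=img('wrist'); save(w,'wrist1'); np.savez('wrist1.npz',**w); print(-w['t']@w['R'])
E
```

```text
round [ 0.6544 -0.0481  0.0443]
square [ 0.657  -0.1127  0.0451]
long [ 0.6599 -0.1753  0.0438]
discmark [0.702  0.3262 0.0052]
barmark [ 0.6792 -0.2951  0.0059]
scene disc 0.002 ((543.1356201171875, 328.5531921386719), (92.75334167480469, 380.0628662109375), 89.76171112060547) 0.0055
scene disc 0.0105 ((541.6027221679688, 323.7350158691406), (82.44657135009766, 376.68841552734375), 89.42442321777344) 0.0134
scene bar 0.002 ((519.9834594726562, -298.8155517578125), (377.5713806152344, 85.4004898071289), 0.06960517168045044) 0.0053
scene bar 0.0105 ((516.8473510742188, -299.3545227050781), (372.2237854003906, 79.9876480102539), 1.1445684432983398) 0.0136
scene sel heights (array([ 83,  22,  22,  22,  91, 132,  49,  29,  74,  39,  16,  13,  14,
        13,  12,  30,  32,   6,   0,   0,   0,   0]), array([0.   , 0.004, 0.008, 0.012, 0.016, 0.02 , 0.024, 0.028, 0.032,
       0.036, 0.04 , 0.044, 0.048, 0.052, 0.056, 0.06 , 0.064, 0.068,
       0.072, 0.076, 0.08 , 0.084, 0.088]))
side disc 0.002 ((544.4476318359375, 332.0857849121094), (100.30773162841797, 376.2525329589844), 89.51823425292969) 0.0053
side disc 0.0105 ((514.2702026367188, 325.22576904296875), (84.38652801513672, 316.0682373046875), 89.45818328857422) 0.013
side bar 0.002 ((521.561767578125, -295.0107727050781), (376.13983154296875, 85.74351501464844), 1.083153486251831) 0.0043
side bar 0.0105 ((491.6551513671875, -298.48077392578125), (316.3355712890625, 79.3513412475586), 1.4344450235366821) 0.0132
side sel heights (array([122,  21,  23,  25,  67, 185,  48,  25,  80,  48,  22,  20,  17,
        18,  22,  27,  46,   3,   0,   0,   0,   0]), array([0.   , 0.004, 0.008, 0.012, 0.016, 0.02 , 0.024, 0.028, 0.032,
       0.036, 0.04 , 0.044, 0.048, 0.052, 0.056, 0.06 , 0.064, 0.068,
       0.072, 0.076, 0.08 , 0.084, 0.088]))
[ 0.57003008 -0.05160425  0.38626154]
```

View pics/wrist1.png

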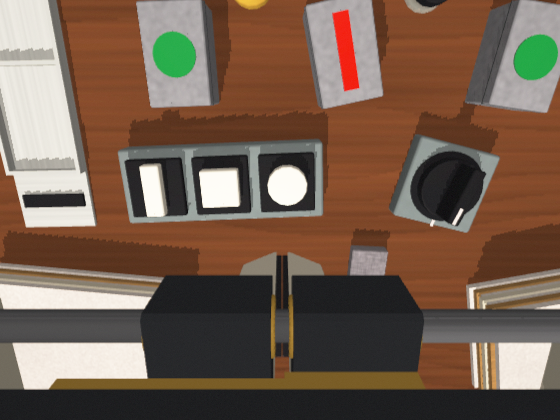

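Wrist view: keys are long (152,190), square (220,188) and round (287,185). The selector bar is at (460,190), tilted. Next I'll refine keys and selector from this view.

```bash
python3 - <<'E'
from h import *
w=dict(np.load('wrist1.npz')); 
for c,a,m in blobs(masks(w)['white'],400):
    if 120<c[0]<330 and 150<c[1]<230: print(c.round(1),a,ray(w,*c,.0455).round(4),np.median(world(w)[m][:,2]).round(4))
W=world(w)
for n in('scene0','side0','wrist1'):
    W=world(dict(np.load(n+'.npz')))
    for lo,hi in((.060,.074),(.016,.0225)):
        m=(W[...,2]>lo)&(W[...,2]<hi)&(np.hypot(W[...,0]-.645,W[...,1]-.125)<.065); P=W[m]
        print(n,lo,cv2.minAreaRect((P[:,:2]*1000).astype(np.float32)),P.mean(0).round(4),np.percentile(P[:,2],95).round(4),len(P))
rel((.652,-.051,.075,180))
E
```

```text
[151.7 190.8] 902 [ 0.6595 -0.175   0.0455] 0.0472
[286.8 185.7] 1169 [ 0.6543 -0.0469  0.0455] 0.0471
[219.1 188.5] 1345 [ 0.6572 -0.111   0.0455] 0.0471
scene0 0.06 ((658.6607055664062, 111.39613342285156), (15.081944465637207, 53.60746383666992), 68.32062530517578) [0.6604 0.11   0.0645] 0.0689 68
scene0 0.016 ((659.3438720703125, 111.51636505126953), (87.9707260131836, 84.26578521728516), 75.91325378417969) [0.6631 0.0997 0.0196] 0.0222 182
side0 0.06 ((659.463623046875, 111.6446762084961), (15.443524360656738, 53.818763732910156), 68.31610107421875) [0.659  0.1103 0.0646] 0.0675 76
side0 0.016 ((658.9072265625, 109.99348449707031), (85.24043273925781, 83.21775817871094), 76.49848937988281) [0.6514 0.0991 0.0204] 0.0222 202
wrist1 0.06 ((659.7509155273438, 112.93122863769531), (12.934423446655273, 53.89143753051758), 69.16874694824219) [0.6585 0.112  0.0659] 0.068 957
wrist1 0.016 ((659.7329711914062, 113.0317153930664), (84.67108154296875, 83.94551086425781), 75.92306518554688) [0.6498 0.1076 0.0214] 0.0224 1103
at [ 0.6521 -0.0514  0.2049] head -180.0 j7 1.7 t 2.45
[0.652, -0.051, 0.075, 180] -> [1.000e-04 3.000e-04 1.299e-01] 0.0
```

Request:
jog_arm(
  moves=[
    [-0.002,0.004,0.06,0],
    [-0.002,0.004,0.12,0],
    [-0.002,0.004,0.14,0],
    [-0.002,0.004,0.145,0],
    [-0.002,0.004,0.15,0],
    [-0.002,0.004,0.153,0],
    [-0.002,0.004,0.155,0],
    [-0.002,0.004,0.155,0],
    [-0.002,0.004,0.155,0],
    [-0.002,0.004,0.155,0],
  ],
)

```text
clock: 3.7
position: [0.6543, -0.0482, 0.0498]
ee_rot: [0.001, 3.141, 0.0]
force: [0.2, 0.5, 0.5]
width: 0.004
gripper_force: 0.0
```

```bash
python3 - <<'E'
from h import *
print({k:arm.observe()[k] for k in('position','force','ft_torque')},arm.nose_length)
a=img('side')['color'][170:310,260:440]; b=img('scene')['color'][200:340,250:430]
o=np.hstack([cv2.resize(x,None,fx=2.2,fy=2.2,interpolation=cv2.INTER_CUBIC) for x in(a,b)]); cv2.imwrite('pics/press1.png',o[...,::-1]); print(o.shape)
E
```

```text
{'position': array([ 0.65429604, -0.04822964,  0.04978906]), 'force': array([0.1603014 , 0.48309139, 0.49122406]), 'ft_torque': array([ 0.02963972, -0.06660036, -0.01423215])} 0.011
(308, 792, 3)
```

View pics/press1.png

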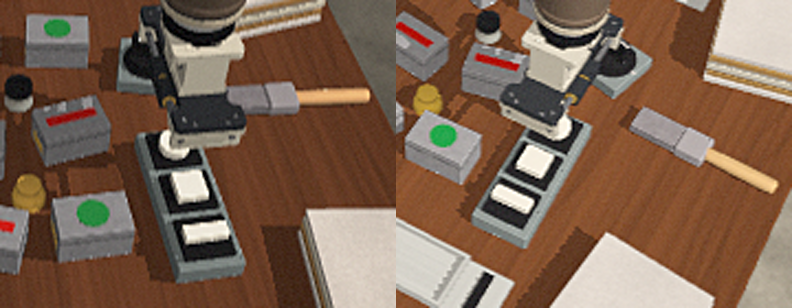

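The round cap (left half, about (175,145)) looks about level with the others, so I'll check heights by depth.

```bash
python3 - <<'E'
from h import *
for n in('side','scene','wrist'):
    d=img(n); W=world(d); m=masks(d)['white']
    for k,c in(('round',(.6543,-.0475)),('square',(.657,-.112)),('long',(.6595,-.175))):
        q=m&(np.hypot(W[...,0]-c[0],W[...,1]-c[1])<.03)&(W[...,2]<.06)
        z=W[...,2][q]; print(n,k,len(z),np.percentile(z,[5,50,95]).round(4) if len(z) else '', W[q].mean(0).round(4) if len(z) else '')
save(d,'wristpress')
E
```

```text
side round 44 [0.0343 0.0451 0.0477] [ 0.6476 -0.0503  0.0441]
side square 154 [0.0427 0.0453 0.0476] [ 0.6569 -0.1121  0.0453]
side long 122 [0.0428 0.0454 0.0478] [ 0.659  -0.1764  0.0453]
scene round 41 [0.0403 0.0453 0.0489] [ 0.6645 -0.048   0.045 ]
scene square 143 [0.0404 0.0448 0.0484] [ 0.6572 -0.113   0.0446]
scene long 110 [0.041  0.0449 0.0491] [ 0.6599 -0.1765  0.045 ]
wrist round 2443 [0.0281 0.047  0.048 ] [ 0.6471 -0.0476  0.0457]
wrist square 3832 [0.0434 0.0471 0.0482] [ 0.6533 -0.111   0.0466]
wrist long 2872 [0.0453 0.0471 0.0482] [ 0.6574 -0.1734  0.0468]
```

View pics/wristpress.png

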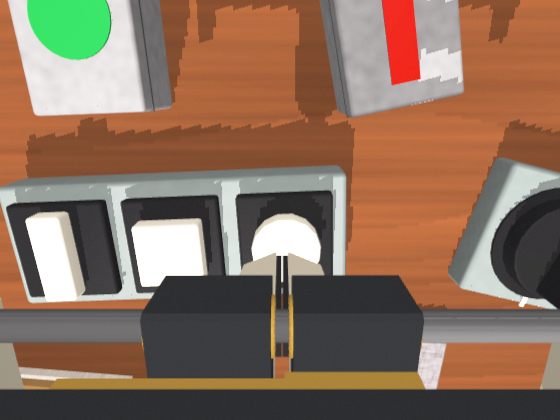

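The cap hasn't moved (0.045–0.047, level with the other two), so there's no contact yet. I'll go lower in small guarded steps.

Request:
jog_arm(
  moves=[
    [0,0,0.001,0],
    [0,0,0.002,0],
    [0,0,0.003,0],
    [0,0,0.003,0],
  ],
)

```text
clock: 4.45
position: [0.6541, -0.0482, 0.0465]
ee_rot: [-0.001, -3.141, -0.0]
force: [-0.5, -0.1, 0.2]
width: 0.006
gripper_force: 0.0
```

```bash
python3 - <<'E'
from h import *
d=img('wrist'); W=world(d)
for v in range(225,276,6): print(v,[(u,W[v,u].round(3).tolist()) for u in(250,276,290,310)])
o=d['color'][180:290,190:380]; cv2.imwrite('pics/wz.png',cv2.resize(o,None,fx=4,fy=4,interpolation=cv2.INTER_NEAREST)[...,::-1])
E
```

```text
225 [(250, [0.642, -0.066, 0.036]), (276, [0.638, -0.052, 0.047]), (290, [0.638, -0.044, 0.047]), (310, [0.572, -0.049, 0.228])]
231 [(250, [0.646, -0.066, 0.034]), (276, [0.641, -0.052, 0.047]), (290, [0.641, -0.044, 0.048]), (310, [0.641, -0.034, 0.046])]
237 [(250, [0.649, -0.066, 0.035]), (276, [0.644, -0.052, 0.047]), (290, [0.645, -0.044, 0.047]), (310, [0.644, -0.034, 0.049])]
243 [(250, [0.653, -0.067, 0.035]), (276, [0.648, -0.052, 0.046]), (290, [0.648, -0.044, 0.047]), (310, [0.648, -0.034, 0.047])]
249 [(250, [0.656, -0.067, 0.036]), (276, [0.651, -0.052, 0.048]), (290, [0.652, -0.044, 0.046]), (310, [0.651, -0.034, 0.047])]
255 [(250, [0.66, -0.067, 0.035]), (276, [0.644, -0.051, 0.071]), (290, [0.643, -0.045, 0.073]), (310, [0.655, -0.034, 0.046])]
261 [(250, [0.643, -0.063, 0.079]), (276, [0.644, -0.051, 0.077]), (290, [0.643, -0.045, 0.079]), (310, [0.643, -0.036, 0.08])]
267 [(250, [0.642, -0.062, 0.086]), (276, [0.644, -0.051, 0.083]), (290, [0.643, -0.045, 0.085]), (310, [0.643, -0.037, 0.085])]
273 [(250, [0.643, -0.062, 0.09]), (276, [0.644, -0.051, 0.088]), (290, [0.643, -0.045, 0.09]), (310, [0.643, -0.037, 0.091])]
```

View pics/wz.png

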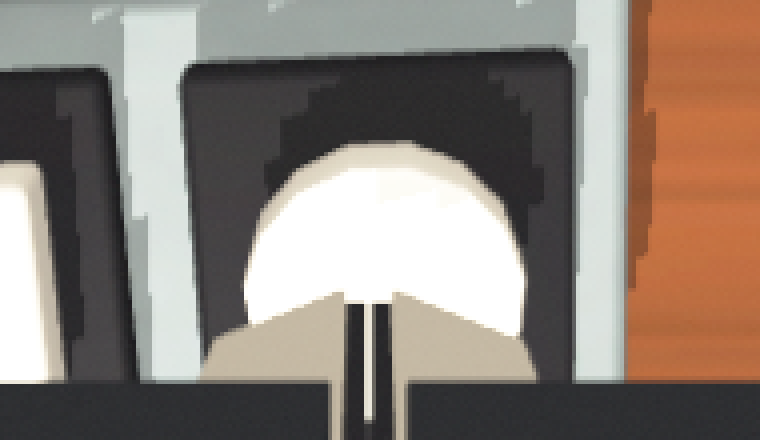

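Crop: the pads' lower edge is at about (370,290), well above the cap in depth. I'll check the true tip height in the fixed views.

```bash
python3 - <<'E'
from h import *
for n in('scene0','side0'):
    d=dict(np.load(n+'.npz')); W=world(d); m=(np.hypot(W[...,0]-.154,W[...,1]-.605)<.09)&(W[...,2]>.12)&(W[...,2]<.5)
    print(n,m.sum(),np.histogram(W[...,2][m],bins=np.arange(.12,.4,.01)))
for n in('scene','side'):
    d=img(n);W=world(d); m=(np.hypot(W[...,0]-.654,W[...,1]+.048)<.06)&(W[...,2]>.05)&(W[...,2]<.3)
    print(n,np.histogram(W[...,2][m],bins=np.arange(.05,.2,.01)))
d=dict(np.load('wrist0.npz')); W=world(d); m=(W[...,2]>.12)&(np.hypot(W[...,0]-.154,W[...,1]-.605)<.09)
print('wrist0',np.histogram(W[...,2][m],bins=np.arange(.12,.4,.01)))
E
```

```text
scene0 1364 (array([  0,   0,   0,   0,   0,   0,   0,   0,   0,   0,   9,  27,  29,
        39,  35,  30,  10,  44, 107,  90,  76, 233,  74,  61,  68,  37,
        85, 107]), array([0.12, 0.13, 0.14, 0.15, 0.16, 0.17, 0.18, 0.19, 0.2 , 0.21, 0.22,
       0.23, 0.24, 0.25, 0.26, 0.27, 0.28, 0.29, 0.3 , 0.31, 0.32, 0.33,
       0.34, 0.35, 0.36, 0.37, 0.38, 0.39, 0.4 ]))
side0 1584 (array([  0,   0,   0,   0,   0,   0,   0,   0,   0,   0,  14,  35,  47,
        45,  45,  44,  17,  53, 119,  84,  50, 248,  92,  75,  80,  60,
       110, 153]), array([0.12, 0.13, 0.14, 0.15, 0.16, 0.17, 0.18, 0.19, 0.2 , 0.21, 0.22,
       0.23, 0.24, 0.25, 0.26, 0.27, 0.28, 0.29, 0.3 , 0.31, 0.32, 0.33,
       0.34, 0.35, 0.36, 0.37, 0.38, 0.39, 0.4 ]))
scene (array([  2,   1,   1,   0,   0,   0,   3,   0,   4,  41, 128,  16, 110,
        70,  44]), array([0.05, 0.06, 0.07, 0.08, 0.09, 0.1 , 0.11, 0.12, 0.13, 0.14, 0.15,
       0.16, 0.17, 0.18, 0.19, 0.2 ]))
side (array([  0,   1,   7,   3,   0,   0,   1,   1,   7,  44, 153,  16, 133,
       107,  71]), array([0.05, 0.06, 0.07, 0.08, 0.09, 0.1 , 0.11, 0.12, 0.13, 0.14, 0.15,
       0.16, 0.17, 0.18, 0.19, 0.2 ]))
wrist0 (array([    0,     0,     0,     0,     0,     0,     0,     0,     0,
           0,   185,  1070,  1438,  1560,  1684,  1222,  1132,  2520,
       14042, 20647, 11502,  7710,     0,     0,     0,     0,   914,
           0]), array([0.12, 0.13, 0.14, 0.15, 0.16, 0.17, 0.18, 0.19, 0.2 , 0.21, 0.22,
       0.23, 0.24, 0.25, 0.26, 0.27, 0.28, 0.29, 0.3 , 0.31, 0.32, 0.33,
       0.34, 0.35, 0.36, 0.37, 0.38, 0.39, 0.4 ]))
```

All three cameras put the fingertips about 22 mm above the reported TCP, not 11 mm below it, so the tool sits about 32 mm higher than reported. I'll find contact by force.

Request:
jog_arm(
  moves=[
    [0,0,0.008,0],
    [0,0,0.014,0],
    [0,0,0.018,0],
    [0,0,0.018,0],
    [0,0,0.018,0],
  ],
)

```text
clock: 5.22
position: [0.6543, -0.0483, 0.0287]
ee_rot: [0.001, 3.141, -0.0]
force: [-0.3, 0.1, -0.1]
width: 0.006
gripper_force: 0.0
```

Request:
jog_arm(
  moves=[
    [0,0,0.001,0],
    [0,0,0.002,0],
    [0,0,0.002,0],
  ],
)

```text
clock: 5.6
position: [0.6542, -0.0482, 0.0266]
ee_rot: [-0.001, -3.142, -0.0]
force: [-0.2, 0.4, 0.5]
width: 0.005
gripper_force: 0.0
```

Request:
jog_arm(
  moves=[
    [0,0,0.001,0],
    [0,0,0.002,0],
    [0,0,0.002,0],
  ],
)

```text
clock: 5.98
position: [0.6541, -0.0482, 0.0245]
ee_rot: [-0.001, -3.141, -0.0]
force: [-0.0, 0.5, 0.1]
width: 0.006
gripper_force: 0.0
```

Request:
jog_arm(
  moves=[
    [0,0,0.001,0],
    [0,0,0.002,0],
    [0,0,0.002,0],
  ],
)

```text
clock: 6.35
position: [0.6542, -0.0482, 0.0227]
ee_rot: [0.001, 3.142, 0.0]
force: [-0.1, -0.7, 2.4]
width: 0.004
gripper_force: 1.0
```

Request:
jog_arm(
  moves=[
    [0,0,0.002,0],
    [0,0,0.004,0],
    [0,0,0.0055,0],
    [0,0,0.0055,0],
    [0,0,0.0055,0],
  ],
)

```text
clock: 6.98
position: [0.6543, -0.0483, 0.0172]
ee_rot: [0.001, 3.141, 0.0]
force: [-2.2, 0.5, 4.5]
width: 0.006
gripper_force: 2.4
```

Request:
jog_arm(
  moves=[
    [0,0,0.001,0],
    [0,0,0.0015,0],
    [0,0,0.0015,0],
    [0,0,0.0015,0],
  ],
)

```text
clock: 7.48
position: [0.6543, -0.0482, 0.0162]
ee_rot: [0.001, 3.141, 0.0]
force: [-3.1, 0.4, 10.4]
width: 0.003
gripper_force: 4.7
```

Key bottomed at reported z 0.0163, with 10 N. That gives a tip height of reported z + 0.0217. Next the square key.

Request:
jog_arm(
  moves=[
    [0,0,-0.01,0],
    [0,0,-0.025,0],
    [0,0,-0.025,0],
    [-0.0025,-0.0635,-0.025,0],
    [-0.0025,-0.0635,-0.025,0],
    [-0.0025,-0.0635,-0.012,0],
    [-0.0025,-0.0635,-0.007,0],
    [-0.0025,-0.0635,-0.004,0],
    [-0.0025,-0.0635,-0.002,0],
    [-0.0025,-0.0635,0,0],
    [-0.0025,-0.0635,0,0],
    [-0.0025,-0.0635,0,0],
  ],
)

```text
clock: 8.98
position: [0.6565, -0.1107, 0.0162]
ee_rot: [-0.0, -3.141, -0.002]
force: [-4.9, 3.4, 9.4]
width: 0.006
gripper_force: 4.5
```

Request:
jog_arm(
  moves=[
    [0,0,-0.01,0],
    [0,0,-0.025,0],
    [0,0,-0.025,0],
    [-0.0025,-0.0635,-0.025,0],
    [-0.0025,-0.0635,-0.025,0],
    [-0.0025,-0.0635,-0.012,0],
    [-0.0025,-0.0635,-0.007,0],
    [-0.0025,-0.0635,-0.004,0],
    [-0.0025,-0.0635,-0.002,0],
    [-0.0025,-0.0635,0,0],
    [-0.0025,-0.0635,0,0],
    [-0.0025,-0.0635,0,0],
  ],
)

```text
clock: 10.48
position: [0.6591, -0.1742, 0.0163]
ee_rot: [-0.0, -3.142, -0.002]
force: [-5.3, 3.6, 8.7]
width: 0.006
gripper_force: 4.5
```

All three keys are pressed. Now the first case, the green one near (0.539,-0.1435).

Request:
jog_arm(
  moves=[
    [0,0,-0.05,0],
    [0,0,-0.112,0],
    [0.05,0.0305,-0.112,-0.07],
    [0.12,0.0305,-0.112,-0.07],
    [0.12,0.0305,-0.112,-0.07],
    [0.12,0.0305,-0.112,-0.07],
    [0.12,0.0305,-0.112,-0.07],
  ],
  hand=0.08,
)

```text
clock: 11.35
position: [0.5412, -0.1448, 0.1279]
ee_rot: [-0.109, 3.138, -0.001]
force: [1.3, -0.4, -0.6]
width: 0.716
gripper_force: 0.0
```

```bash
cat >> h.py <<'E'
TIP=.0217
def wcases(pr=1):
    """wrist + fixed views: every tag seen, with the case-top rectangle"""
    for n in('wrist','scene','side'):
        d=img(n); W=world(d)
        for col in('green','red'):
            for c,a,m in blobs(masks(d)[col],200 if n=='wrist' else 40):
                p=ray(d,*c,.048)
                if not(.2<p[0]<.8 and abs(p[1])<.45): continue
                try: r=rect(W,p,.040,.068,.052)
                except Exception: continue
                print(n,col,c.round(),a,p.round(4)[:2],*r)
def go(*wps): rel(*[(x,y,z-TIP,a) for x,y,z,a in wps])
E
python3 - <<'E'
from h import *
wcases(); go((.539,-.1435,.15,184),(.539,-.1435,.016,184))
E
```

```text
wrist green [286. 207.] 1785 [ 0.5402 -0.1422] [ 539.5 -142.3   49.3   84.3   53.8    2.2] 8018
wrist red [297.  39.] 1717 [ 0.4263 -0.1436] [ 427.1 -144.2   49.4   73.6   54.1  -19.1] 8586
wrist red [498.  40.] 1695 [ 0.4177 -0.0142] [421.5 -16.2  49.1  65.8  54.8  -8.2] 8764
wrist red [481. 216.] 1411 [0.5363 0.0028] [536.6   1.5  49.   84.3  55.   11.8] 8355
scene green [321. 196.] 64 [0.5408 0.1614] [541.2 159.3  47.1  86.   57.3  -8.3] 359
scene green [271. 261.] 91 [ 0.5387 -0.1424] [ 539.5 -143.    47.5   85.9   57.     1.9] 494
scene red [295. 228.] 63 [0.5361 0.0024] [537.3   1.3  47.3  83.7  60.   14.3] 411
scene red [236. 244.] 63 [ 0.421 -0.143] [ 422.2 -144.4   47.7   87.5   55.5  -18.1] 434
side green [243. 187.] 74 [0.418  0.1561] [417.8 151.9  47.5  85.3  59.2 -19.3] 417
side green [302. 266.] 136 [ 0.5394 -0.1412] [ 539.1 -143.2   47.5   83.8   57.2    1.8] 680
side red [287. 224.] 46 [0.5244 0.0007] [519.7  -3.1  47.4  57.4  50.1 -79.1] 300
side red [246. 231.] 72 [ 0.4123 -0.0131] [412.3 -15.8  47.6  83.6  56.5  -8.9] 554
side red [253. 271.] 101 [ 0.422  -0.1412] [ 421.8 -143.8   47.4   84.4   55.8  -19.9] 696
at [ 0.5403 -0.1447  0.1274] head -176.0 j7 1.94 t 11.5
[0.539, -0.1435, 0.1283, 184] -> [ 0.0012  0.0013 -0.0009] -0.0
[0.539, -0.1435, -0.0057, 184] -> [0.0013 0.0013 0.1331] -0.0
```

Request:
jog_arm(
  moves=[
    [0.001,0.002,0.05,0.035],
    [0.001,0.002,0.1,0.035],
    [0.001,0.002,0.125,0.035],
    [0.001,0.002,0.133,0.035],
    [0.001,0.002,0.133,0.035],
  ],
)

```text
clock: 12.12
position: [0.5384, -0.1428, -0.0054]
ee_rot: [0.054, -3.141, 0.0]
force: [0.3, 0.3, 0.1]
width: 0.871
gripper_force: 0.0
```

Request:
jog_arm(
  moves=[
    [0,0,0,0],
    [0,0,0,0],
    [0,0,0,0],
    [0,0,0,0],
    [0,0,0,0],
  ],
  hand=0.03,
  newtons=35,
)

```text
clock: 12.75
position: [0.5384, -0.1426, -0.0047]
ee_rot: [-0.054, 3.14, 0.0]
force: [-1.1, 0.6, 6.7]
width: 0.586
gripper_force: 35.0
```

Request:
jog_arm(
  moves=[
    [0,0,-0.04,0],
    [0,0,-0.09,0],
    [0,0,-0.12,0],
    [0,0,-0.12,0],
    [0,0,-0.12,0],
  ],
)

```text
clock: 13.38
position: [0.5371, -0.1424, 0.1136]
ee_rot: [0.054, -3.14, -0.001]
force: [-1.5, 0.8, -3.0]
width: 0.588
gripper_force: 35.0
```

```bash
python3 - <<'E'
from h import *
go((.618,.3241,.12,180),(.618,.3241,.022,179.5),(.514,.325,.022,179.5),(.41,.3259,.022,179.5))
E
```

```text
at [ 0.5371 -0.1424  0.1136] head -178.0 j7 1.91 t 13.38
[0.618, 0.3241, 0.0983, 180] -> [-0.0968  0.4635  0.0153] 0.034
[0.618, 0.3241, 0.0002999999999999982, 179.5] -> [-0.097   0.4634  0.1133] 0.043
[0.514, 0.325, 0.0002999999999999982, 179.5] -> [0.0069 0.4679 0.1135] 0.043
[0.41, 0.3259, 0.0002999999999999982, 179.5] -> [0.1108 0.4723 0.1136] 0.043
```

Request:
jog_arm(
  moves=[
    [-0.097,0.4635,0,0.043],
    [-0.097,0.4635,0,0.043],
    [-0.097,0.4635,0,0.043],
    [-0.097,0.4635,0,0.043],
    [-0.097,0.4635,0,0.043],
    [-0.097,0.4635,0,0.043],
    [-0.097,0.4635,0,0.043],
    [-0.097,0.4635,0,0.043],
    [-0.097,0.4635,0,0.043],
    [-0.097,0.4635,0.06,0.043],
    [-0.097,0.4635,0.06,0.043],
    [-0.097,0.4635,0.06,0.043],
  ],
)

```text
clock: 14.88
position: [0.6195, 0.3229, 0.0551]
ee_rot: [-0.016, -3.141, 0.001]
force: [0.4, 0.6, -2.6]
width: 0.589
gripper_force: 35.0
```

```bash
python3 - <<'E'
from h import *
go((.618,.3241,.022,179.5)); print(arm.observe()['width'])
d=img('wrist'); save(d,'place1')
for c,a,m in blobs(masks(d)['green'],300): print(c,a,rect(world(d),world(d)[m].mean(0),.09,.14,.06))
E
```

```text
at [0.6195 0.3229 0.0551] head 179.4 j7 1.15 t 14.88
[0.618, 0.3241, 0.0002999999999999982, 179.5] -> [0.0015 0.0012 0.0547] -0.001
0.5890856133399603
[281.48507463 293.78192371] 2412 (array([615.8, 322.4, 108.9,  88. ,  75.1,  89.3]), 24432)
[281.65106383 346.92765957] 470 (array([615.8, 322.5, 108.9,  88. ,  74.9,  89.9]), 23785)
```

View pics/place1.png

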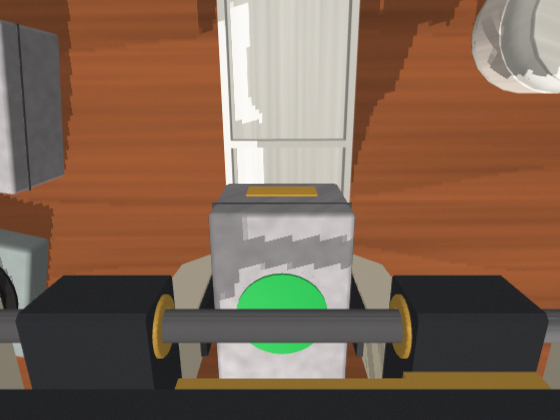

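Picture: the case is held square, tag at (282,313), lined up over the tray (columns 220–358). Lowering and releasing.

Request:
jog_arm(
  moves=[
    [0.0015,0.001,0.03,0],
    [0.0015,0.001,0.046,0],
    [0.0015,0.001,0.052,0],
    [0.0015,0.001,0.0545,0],
    [0.0015,0.001,0.0545,0],
  ],
)

```text
clock: 15.55
position: [0.6182, 0.325, 0.0008]
ee_rot: [0.014, 3.141, 0.001]
force: [-0.4, -0.3, -3.0]
width: 0.588
gripper_force: 35.0
```

Request:
jog_arm(
  moves=[
    [0,0,0,0],
    [0,0,0,0],
    [0,0,0,0],
    [0,0,-0.05,0],
    [0,0,-0.11,0],
    [0,0,-0.13,0],
    [0,0,-0.13,0],
  ],
  hand=0.078,
)

```text
clock: 16.42
position: [0.6189, 0.3254, 0.1325]
ee_rot: [0.014, 3.138, 0.004]
force: [-0.3, -1.1, -0.7]
width: 0.849
gripper_force: 0.0
```

```bash
python3 - <<'E'
from h import *
wcases(); go((.5415,.1597,.15,171.5),(.5415,.1597,.016,171.5))
E
```

```text
wrist green [ 41. 101.] 2267 [0.5414 0.1605] [541.9 162.1  49.5  84.2  55.2  -8.1] 10638
wrist green [281. 209.] 1751 [0.6208 0.3243] [ 6.187e+02  3.245e+02  5.330e+01  8.380e+01  5.420e+01 -5.000e-01] 8065
scene green [364. 174.] 56 [0.6172 0.3284] [617.9 323.4  50.9  85.3  63.   -0. ] 337
scene green [287. 183.] 61 [0.4166 0.1544] [418.2 152.   47.3  88.6  57.5 -19. ] 323
scene green [321. 196.] 64 [0.5408 0.1614] [540.7 159.6  47.1  85.4  60.5  -8.9] 354
scene red [258. 215.] 56 [ 0.4114 -0.014 ] [410.5 -16.4  47.4  89.1  56.9  -9.3] 392
scene red [295. 228.] 63 [0.5361 0.0024] [ 5.36e+02 -1.00e-01  4.75e+01  8.41e+01  5.84e+01  1.29e+01] 417
scene red [237. 244.] 62 [ 0.4213 -0.143 ] [ 421.2 -144.1   47.7   87.1   55.7  -19.4] 452
side green [303. 146.] 55 [0.6208 0.332 ] [6.191e+02 3.221e+02 5.120e+01 8.460e+01 6.000e+01 3.000e-01] 338
side green [286. 182.] 76 [0.5419 0.1633] [541.9 159.   47.5  83.9  59.3 -10. ] 399
side green [243. 187.] 74 [0.418  0.1561] [417.9 153.   47.4  83.9  57.3 -20.9] 419
side red [292. 223.] 77 [0.5366 0.0032] [ 5.366e+02 -4.000e-01  4.730e+01  8.400e+01  5.780e+01  1.270e+01] 535
side red [246. 231.] 72 [ 0.4123 -0.0131] [412.3 -15.4  47.3  83.4  58.9  -9. ] 551
side red [253. 271.] 99 [ 0.4223 -0.1412] [ 422.  -143.7   47.4   84.5   56.   -18.7] 703
at [0.6167 0.3245 0.1287] head 179.5 j7 1.13 t 16.57
[0.5415, 0.1597, 0.1283, 171.5] -> [ 0.0738 -0.1655  0.0007] 0.14
[0.5415, 0.1597, -0.0057, 171.5] -> [ 0.0735 -0.1653  0.1347] 0.14
```

Placed: the top is 4 mm higher than on the table, as expected. Second green case next.

Request:
jog_arm(
  moves=[
    [0.0735,-0.1655,0,0.14],
    [0.0735,-0.1655,0,0.14],
    [0.0735,-0.1655,0,0.14],
    [0.0735,-0.1655,0,0.14],
    [0.0735,-0.1655,0.06,0.14],
    [0.0735,-0.1655,0.11,0.14],
    [0.0735,-0.1655,0.13,0.14],
    [0.0735,-0.1655,0.1345,0.14],
    [0.0735,-0.1655,0.1345,0.14],
  ],
)

```text
clock: 17.7
position: [0.5428, 0.1604, -0.0045]
ee_rot: [-0.233, -3.133, 0.0]
force: [0.2, -0.1, 0.6]
width: 0.848
gripper_force: 0.0
```

Request:
jog_arm(
  moves=[
    [0,0,0,0],
    [0,0,0,0],
    [0,0,0,0],
    [0,0,0,0],
    [0,0,0,0],
  ],
  hand=0.03,
)

```text
clock: 18.32
position: [0.5432, 0.1605, -0.0036]
ee_rot: [0.233, 3.132, 0.002]
force: [-0.9, 2.2, 6.6]
width: 0.587
gripper_force: 35.0
```

Request:
jog_arm(
  moves=[
    [0,0,-0.04,0],
    [0,0,-0.09,0],
    [0,0,-0.1,0],
    [0,0,-0.1,0],
    [0,0,-0.1,0],
  ],
)

```text
clock: 18.95
position: [0.5415, 0.1597, 0.0941]
ee_rot: [-0.233, -3.131, 0.002]
force: [-0.2, -0.2, -2.2]
width: 0.588
gripper_force: 35.0
```

```bash
python3 - <<'E'
from h import *
go((.514,.325,.0225,179.5))
E
```

```text
at [0.5415 0.1597 0.0941] head 171.5 j7 1.2 t 18.95
[0.514, 0.325, 0.0007999999999999986, 179.5] -> [0.0514 0.1595 0.0932] -0.14
```

Request:
jog_arm(
  moves=[
    [0.0515,0.1595,0,-0.14],
    [0.0515,0.1595,0,-0.14],
    [0.0515,0.1595,0,-0.14],
    [0.0515,0.1595,0,-0.14],
    [0.0515,0.1595,0,-0.14],
    [0.0515,0.1595,0.04,-0.14],
    [0.0515,0.1595,0.07,-0.14],
    [0.0515,0.1595,0.086,-0.14],
    [0.0515,0.1595,0.092,-0.14],
    [0.0515,0.1595,0.092,-0.14],
    [0.0515,0.1595,0.0925,-0.14],
  ],
)

```text
clock: 20.32
position: [0.5162, 0.3258, 0.0042]
ee_rot: [0.014, 3.14, 0.002]
force: [0.1, 0.0, -2.3]
width: 0.584
gripper_force: 35.0
```

Request:
jog_arm(
  moves=[
    [0,0,0,0],
    [0,0,0,0],
    [0,0,0,0],
    [0,0,-0.05,0],
    [0,0,-0.11,0],
    [0,0,-0.13,0],
    [0,0,-0.13,0],
  ],
  hand=0.078,
)

```text
clock: 21.2
position: [0.5164, 0.3261, 0.1351]
ee_rot: [0.014, 3.139, 0.004]
force: [-0.9, 0.3, -0.2]
width: 0.848
gripper_force: 0.0
```

```bash
python3 - <<'E'
from h import *
wcases(); go((.418,.152,.15,160.3),(.418,.152,.016,160.3))
E
```

```text
wrist green [25. 68.] 2368 [0.4176 0.1531] [419.3 157.7  49.5  84.1  49.  -19.4] 9494
wrist green [281. 204.] 1737 [0.5155 0.325 ] [ 5.138e+02  3.250e+02  5.330e+01  8.420e+01  5.410e+01 -4.000e-01] 7941
scene green [336. 163.] 52 [0.5114 0.3293] [512.8 321.7  50.9  85.4  62.1  -3.4] 314
scene green [364. 174.] 56 [0.6172 0.3284] [618.3 320.8  50.2  84.1  60.2  -2.9] 336
scene green [287. 183.] 61 [0.4166 0.1544] [416.3 152.2  47.5  89.7  58.9 -19.4] 334
scene red [258. 215.] 56 [ 0.4114 -0.014 ] [411.5 -15.7  47.5  85.6  60.   -9. ] 397
scene red [295. 228.] 62 [0.5358 0.0023] [536.4   0.9  47.1  84.7  58.4  11.8] 423
scene red [236. 244.] 63 [ 0.421  -0.1429] [ 421.4 -144.8   47.6   86.8   55.3  -19.2] 455
side green [303. 146.] 55 [0.6208 0.332 ] [619.1 320.3  51.4  84.8  58.9   1.6] 338
side green [270. 148.] 56 [0.5152 0.3323] [513.8 323.5  51.3  84.8  62.9   2.8] 338
side green [243. 187.] 74 [0.418  0.1561] [417.9 152.9  47.5  83.8  57.9 -19.5] 422
side red [292. 223.] 77 [0.5366 0.0032] [5.363e+02 4.000e-01 4.750e+01 8.550e+01 5.630e+01 1.340e+01] 523
side red [246. 231.] 72 [ 0.4123 -0.0131] [412.1 -16.2  47.6  84.1  56.9  -9.4] 549
side red [253. 271.] 99 [ 0.4223 -0.1412] [ 422.3 -142.8   47.4   84.4   57.4  -19. ] 702
at [0.5146 0.325  0.1319] head 179.5 j7 1.04 t 21.35
[0.418, 0.152, 0.1283, 160.3] -> [ 0.0951 -0.1738  0.0039] 0.335
[0.418, 0.152, -0.0057, 160.3] -> [ 0.0949 -0.1737  0.1379] 0.335
```

Request:
jog_arm(
  moves=[
    [0.095,-0.174,0,0.335],
    [0.095,-0.174,0,0.335],
    [0.095,-0.174,0,0.335],
    [0.095,-0.174,0,0.335],
    [0.095,-0.174,0.06,0.335],
    [0.095,-0.174,0.11,0.335],
    [0.095,-0.174,0.13,0.335],
    [0.095,-0.174,0.138,0.335],
    [0.095,-0.174,0.138,0.335],
    [0.095,-0.174,0.138,0.335],
  ],
)

```text
clock: 22.6
position: [0.4195, 0.1526, -0.0042]
ee_rot: [0.537, 3.094, 0.001]
force: [0.0, -0.2, -0.1]
width: 0.855
gripper_force: 0.0
```

Request:
jog_arm(
  moves=[
    [0,0,0,0],
    [0,0,0,0],
    [0,0,0,0],
    [0,0,0,0],
    [0,0,0,0],
  ],
  hand=0.03,
)

```text
clock: 23.22
position: [0.4192, 0.1526, -0.0045]
ee_rot: [0.537, 3.095, 0.001]
force: [-0.4, 1.4, 6.8]
width: 0.583
gripper_force: 35.0
```

Request:
jog_arm(
  moves=[
    [0,0,-0.04,0],
    [0,0,-0.09,0],
    [0,0,-0.1,0],
    [0,0,-0.1,0],
    [0,0,-0.1,0],
  ],
)

```text
clock: 23.85
position: [0.4178, 0.1518, 0.0939]
ee_rot: [-0.537, -3.094, 0.002]
force: [0.2, -0.4, -1.7]
width: 0.59
gripper_force: 35.0
```

```bash
python3 - <<'E'
from h import *
go((.41,.3259,.0225,179.5))
E
```

```text
at [0.4178 0.1518 0.0939] head 160.3 j7 0.93 t 23.85
[0.41, 0.3259, 0.0007999999999999986, 179.5] -> [0.0659 0.1614 0.0929] -0.335
```

Request:
jog_arm(
  moves=[
    [0.066,0.1615,0,-0.335],
    [0.066,0.1615,0,-0.335],
    [0.066,0.1615,0,-0.335],
    [0.066,0.1615,0,-0.335],
    [0.066,0.1615,0,-0.335],
    [0.066,0.1615,0.04,-0.335],
    [0.066,0.1615,0.07,-0.335],
    [0.066,0.1615,0.086,-0.335],
    [0.066,0.1615,0.093,-0.335],
    [0.066,0.1615,0.093,-0.335],
    [0.066,0.1615,0.093,-0.335],
  ],
)

```text
clock: 25.22
position: [0.4118, 0.3269, 0.003]
ee_rot: [0.014, 3.14, 0.002]
force: [0.5, -0.3, -1.6]
width: 0.588
gripper_force: 35.0
```

Request:
jog_arm(
  moves=[
    [0,0,0,0],
    [0,0,0,0],
    [0,0,0,0],
    [0,0,-0.05,0],
    [0,0,-0.11,0],
    [0,0,-0.13,0],
    [0,0,-0.13,0],
  ],
  hand=0.078,
)

```text
clock: 26.1
position: [0.412, 0.3274, 0.1339]
ee_rot: [0.014, 3.139, 0.005]
force: [0.3, 0.1, 0.2]
width: 0.848
gripper_force: 0.0
```

```bash
python3 - <<'E'
from h import *
wcases(); go((.4123,-.0158,.15,171),(.4123,-.0158,.016,171),(.4123,-.0158,.016,-9))
E
```

```text
wrist green [281. 205.] 1759 [0.4111 0.3262] [409.  326.3  53.3  83.8  54.2  -0.5] 8052
scene green [310. 153.] 48 [0.4063 0.3309] [4.083e+02 3.237e+02 5.110e+01 8.570e+01 6.250e+01 3.000e-01] 297
scene green [336. 163.] 52 [0.5114 0.3293] [5.133e+02 3.212e+02 5.050e+01 8.500e+01 5.920e+01 3.000e-01] 316
scene green [364. 174.] 56 [0.6172 0.3284] [618.8 322.3  50.8  84.2  62.1  -2.7] 334
scene red [258. 215.] 56 [ 0.4114 -0.014 ] [411.3 -16.   47.6  86.9  59.5  -7.8] 393
scene red [295. 228.] 63 [0.5361 0.0024] [536.5   1.7  47.2  84.2  60.8  10.1] 417
scene red [236. 244.] 62 [ 0.4208 -0.1428] [ 421.1 -143.8   47.8   85.8   54.1  -18.8] 446
side green [303. 146.] 55 [0.6208 0.332 ] [619.1 321.2  51.4  85.4  62.2  -0.8] 333
side green [270. 148.] 56 [0.5152 0.3323] [5.136e+02 3.232e+02 5.150e+01 8.400e+01 5.890e+01 5.000e-01] 339
side green [237. 149.] 57 [0.41   0.3334] [409.5 323.8  51.3  83.5  59.4  -1. ] 348
side red [292. 223.] 77 [0.5366 0.0032] [537.1   0.7  47.4  85.4  59.5  11.5] 530
side red [246. 231.] 72 [ 0.4123 -0.0131] [412.2 -16.7  47.5  83.2  55.6  -8.9] 552
side red [253. 271.] 99 [ 0.4223 -0.1412] [ 421.8 -143.7   47.4   84.4   56.9  -19.3] 704
at [0.4106 0.3261 0.1312] head 179.5 j7 0.91 t 26.25
[0.4123, -0.0158, 0.1283, 171] -> [-0.0047 -0.3418  0.0032] 0.148
[0.4123, -0.0158, -0.0057, 171] -> [-0.0049 -0.3417  0.1372] 0.148
[0.4123, -0.0158, -0.0057, -9] -> [-0.0049 -0.3417  0.1372] -2.993
```

Request:
jog_arm(
  moves=[
    [-0.005,-0.342,0,0.148],
    [-0.005,-0.342,0,0.148],
    [-0.005,-0.342,0,0.148],
    [-0.005,-0.342,0,0.148],
    [-0.005,-0.342,0,0.148],
    [-0.005,-0.342,0,0.148],
    [-0.005,-0.342,0,0.148],
    [-0.005,-0.342,0.06,0.148],
    [-0.005,-0.342,0.11,0.148],
    [-0.005,-0.342,0.13,0.148],
    [-0.005,-0.342,0.137,0.148],
    [-0.005,-0.342,0.137,0.148],
    [-0.005,-0.342,0.137,0.148],
  ],
)

```text
clock: 27.88
position: [0.4137, -0.0152, -0.0042]
ee_rot: [0.245, 3.131, 0.001]
force: [0.6, 0.2, 1.1]
width: 0.852
gripper_force: 0.0
```

Request:
jog_arm(
  moves=[
    [0,0,0,0],
    [0,0,0,0],
    [0,0,0,0],
    [0,0,0,0],
    [0,0,0,0],
  ],
  hand=0.03,
)

```text
clock: 28.5
position: [0.4134, -0.0153, -0.0046]
ee_rot: [0.246, 3.131, 0.001]
force: [-0.5, 1.9, 6.9]
width: 0.585
gripper_force: 35.0
```

Request:
jog_arm(
  moves=[
    [0,0,-0.04,0],
    [0,0,-0.09,0],
    [0,0,-0.1,0],
    [0,0,-0.1,0],
    [0,0,-0.1,0],
  ],
)

```text
clock: 29.12
position: [0.4121, -0.0154, 0.0939]
ee_rot: [-0.246, -3.13, 0.001]
force: [-0.6, 0.0, -1.8]
width: 0.586
gripper_force: 35.0
```

```bash
python3 - <<'E'
from h import *
go((.5955,-.2965,.0225,181.3),(.4915,-.2988,.0225,181.3),(.3875,-.3012,.0225,181.3))
E
```

```text
at [ 0.4121 -0.0154  0.0939] head 171.0 j7 1.53 t 29.12
[0.5955, -0.2965, 0.0007999999999999986, 181.3] -> [-0.2252 -0.2489  0.0928] -0.179
[0.4915, -0.2988, 0.0007999999999999986, 181.3] -> [-0.1229 -0.2674  0.093 ] -0.179
[0.3875, -0.3012, 0.0007999999999999986, 181.3] -> [-0.0205 -0.286   0.0933] -0.179
```

Request:
jog_arm(
  moves=[
    [-0.225,-0.249,0,-0.179],
    [-0.225,-0.249,0,-0.179],
    [-0.225,-0.249,0,-0.179],
    [-0.225,-0.249,0,-0.179],
    [-0.225,-0.249,0,-0.179],
    [-0.225,-0.249,0,-0.179],
    [-0.225,-0.249,0,-0.179],
    [-0.225,-0.249,0,-0.179],
    [-0.225,-0.249,0.04,-0.179],
    [-0.225,-0.249,0.07,-0.179],
    [-0.225,-0.249,0.086,-0.179],
    [-0.225,-0.249,0.093,-0.179],
    [-0.225,-0.249,0.093,-0.179],
    [-0.225,-0.249,0.093,-0.179],
  ],
)

```text
clock: 30.88
position: [0.5972, -0.297, 0.0033]
ee_rot: [-0.035, 3.14, -0.001]
force: [-0.6, 0.1, -2.3]
width: 0.585
gripper_force: 35.0
```

Request:
jog_arm(
  moves=[
    [0,0,0,0],
    [0,0,0,0],
    [0,0,0,0],
    [0,0,-0.05,0],
    [0,0,-0.11,0],
    [0,0,-0.13,0],
    [0,0,-0.13,0],
  ],
  hand=0.078,
)

```text
clock: 31.75
position: [0.5975, -0.2973, 0.1342]
ee_rot: [-0.035, 3.138, -0.002]
force: [0.1, -0.4, -0.0]
width: 0.85
gripper_force: 0.0
```

```bash
python3 - <<'E'
from h import *
wcases(); go((.5365,.0005,.15,192.3),(.5365,.0005,.016,192.3))
d=img('wrist'); save(d,'bar1')
E
```

```text
wrist red [283. 204.] 1380 [ 0.5962 -0.2972] [ 595.5 -297.7   53.2   84.3   54.5    1.6] 8026
scene green [310. 153.] 48 [0.4063 0.3309] [408.9 323.6  50.8  86.5  59.2   0.6] 297
scene green [336. 163.] 52 [0.5114 0.3293] [513.8 319.8  50.7  85.1  64.2  -3.9] 312
scene green [364. 174.] 56 [0.6172 0.3284] [618.4 323.3  50.7  84.3  60.9  -0.9] 334
scene red [295. 228.] 63 [0.5361 0.0024] [536.6   0.7  47.2  85.1  60.7  10.4] 416
scene red [260. 312.] 81 [ 0.599  -0.2954] [ 595.1 -299.1   51.2   86.    55.9    2.3] 597
side green [303. 146.] 55 [0.6208 0.332 ] [ 6.180e+02  3.217e+02  5.130e+01  8.250e+01  6.050e+01 -5.000e-01] 331
side green [270. 148.] 56 [0.5152 0.3323] [ 5.136e+02  3.223e+02  5.130e+01  8.390e+01  6.080e+01 -5.000e-01] 339
side green [237. 149.] 57 [0.41   0.3334] [408.9 323.7  51.5  82.7  60.2  -3.4] 345
side red [292. 223.] 77 [0.5366 0.0032] [536.8   0.7  47.6  84.5  58.3  11.1] 525
side red [253. 271.] 101 [ 0.4222 -0.1413] [ 422.1 -143.3   47.5   84.1   57.4  -19.6] 705
side red [338. 321.] 123 [ 0.5938 -0.2952] [ 5.953e+02 -2.989e+02  5.110e+01  8.500e+01  5.560e+01  2.000e-01] 836
at [ 0.5958 -0.296   0.1308] head -178.7 j7 2.23 t 31.9
[0.5365, 0.0005, 0.1283, 192.3] -> [0.0527 0.2978 0.0029] -0.192
[0.5365, 0.0005, -0.0057, 192.3] -> [0.0524 0.2976 0.1369] -0.192
```

View pics/bar1.png

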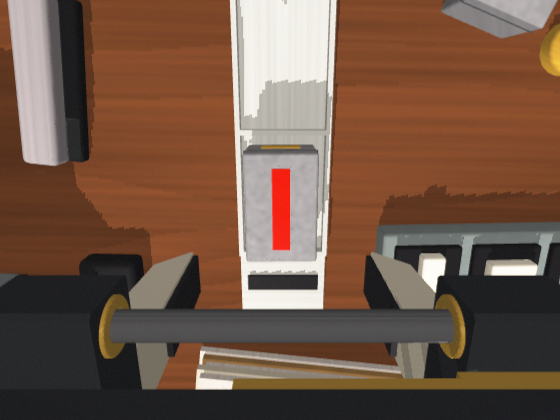

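The bar case sits in its nest, tag (282,210), between rims at columns 240 and 328. Next red case.

Request:
jog_arm(
  moves=[
    [0.0525,0.298,0,-0.185],
    [0.0525,0.298,0,-0.185],
    [0.0525,0.298,0,-0.185],
    [0.0525,0.298,0,-0.185],
    [0.0525,0.298,0,-0.185],
    [0.0525,0.298,0,-0.185],
    [0.0525,0.298,0,-0.185],
    [0.0525,0.298,0.06,-0.185],
    [0.0525,0.298,0.11,-0.185],
    [0.0525,0.298,0.13,-0.185],
    [0.0525,0.298,0.137,-0.185],
    [0.0525,0.298,0.137,-0.185],
    [0.0525,0.298,0.137,-0.185],
  ],
)

```text
clock: 33.58
position: [0.5383, -0.0003, -0.0039]
ee_rot: [-0.324, 3.123, -0.0]
force: [-0.5, -0.2, 0.1]
width: 0.85
gripper_force: 0.0
```

Request:
jog_arm(
  moves=[
    [0,0,0,0],
    [0,0,0,0],
    [0,0,0,0],
    [0,0,0,0],
    [0,0,0,0],
  ],
  hand=0.03,
)

```text
clock: 34.2
position: [0.5375, 0.0006, -0.0046]
ee_rot: [-0.325, 3.124, 0.001]
force: [-2.0, 3.1, 5.7]
width: 0.583
gripper_force: 35.0
```

Request:
jog_arm(
  moves=[
    [0,0,-0.04,0],
    [0,0,-0.09,0],
    [0,0,-0.1,0],
    [0,0,-0.1,0],
    [0,0,-0.1,0],
  ],
)

```text
clock: 34.83
position: [0.5361, 0.0002, 0.0936]
ee_rot: [0.325, -3.122, 0.0]
force: [0.8, 0.6, -3.0]
width: 0.585
gripper_force: 35.0
```

```bash
python3 - <<'E'
from h import *
go((.4915,-.2988,.0225,181.3))
E
```

```text
at [5.361e-01 2.000e-04 9.360e-02] head -168.1 j7 1.9 t 34.83
[0.4915, -0.2988, 0.0007999999999999986, 181.3] -> [ 0.105  -0.2834  0.093 ] 0.185
```

Request:
jog_arm(
  moves=[
    [0.105,-0.2835,0,0.185],
    [0.105,-0.2835,0,0.185],
    [0.105,-0.2835,0,0.185],
    [0.105,-0.2835,0,0.185],
    [0.105,-0.2835,0,0.185],
    [0.105,-0.2835,0,0.185],
    [0.105,-0.2835,0,0.185],
    [0.105,-0.2835,0.04,0.185],
    [0.105,-0.2835,0.07,0.185],
    [0.105,-0.2835,0.086,0.185],
    [0.105,-0.2835,0.093,0.185],
    [0.105,-0.2835,0.093,0.185],
    [0.105,-0.2835,0.093,0.185],
  ],
)

```text
clock: 36.45
position: [0.4936, -0.2992, 0.003]
ee_rot: [-0.035, 3.14, -0.001]
force: [1.0, 0.3, -3.0]
width: 0.585
gripper_force: 35.0
```

Request:
jog_arm(
  moves=[
    [0,0,0,0],
    [0,0,0,0],
    [0,0,0,0],
    [0,0,-0.05,0],
    [0,0,-0.11,0],
    [0,0,-0.13,0],
    [0,0,-0.13,0],
  ],
  hand=0.078,
)

```text
clock: 37.33
position: [0.494, -0.2995, 0.1339]
ee_rot: [-0.035, 3.138, -0.002]
force: [0.0, 0.1, -0.0]
width: 0.851
gripper_force: 0.0
```

```bash
python3 - <<'E'
from h import *
wcases(); go((.422,-.144,.15,160.8),(.422,-.144,.016,160.8))
E
```

```text
wrist red [513. 110.] 1729 [ 0.4208 -0.1407] [ 421.9 -142.7   49.1   84.3   55.2  -19.2] 9863
wrist red [283. 206.] 1344 [ 0.4942 -0.2992] [ 492.9 -299.6   53.2   83.2   54.1    1.3] 7961
wrist red [283. 301.] 250 [ 0.5754 -0.2976] [ 575.4 -298.1   53.   103.6   54.3    1.2] 3911
wrist red [283. 350.] 221 [ 0.6236 -0.2962] [ 604.5 -297.    53.1   65.6   54.     1.4] 1897
scene green [310. 153.] 48 [0.4063 0.3309] [409.2 323.4  51.1  87.2  58.3   1.2] 299
scene green [336. 163.] 53 [0.5116 0.3296] [512.6 324.1  50.4  86.4  61.9  -2.7] 311
scene green [364. 174.] 56 [0.6172 0.3284] [618.5 320.7  50.4  84.5  59.9  -1.1] 334
scene red [225. 294.] 79 [ 0.4912 -0.2975] [ 4.929e+02 -3.006e+02  5.140e+01  8.500e+01  5.740e+01  2.000e-01] 620
scene red [258. 311.] 87 [ 0.5937 -0.2955] [ 595.1 -298.7   51.6   84.9   56.4    1.2] 664
side green [237. 150.] 51 [0.4083 0.3333] [402.  324.5  51.4  68.9  60.   -2.8] 240
side red [253. 271.] 99 [ 0.4223 -0.1412] [ 421.5 -143.8   47.3   84.5   56.2  -19.3] 703
side red [339. 321.] 143 [ 0.597  -0.2945] [ 595.3 -298.    51.2   84.7   56.9    1.6] 881
side red [291. 327.] 102 [ 0.4912 -0.2983] [ 493.3 -301.1   51.2   84.7   55.5    0.9] 721
at [ 0.4923 -0.2983  0.131 ] head -178.7 j7 2.3 t 37.48
[0.422, -0.144, 0.1283, 160.8] -> [0.0668 0.1558 0.0029] 0.357
[0.422, -0.144, -0.0057, 160.8] -> [0.0666 0.1557 0.1369] 0.357
```

Request:
jog_arm(
  moves=[
    [0.067,0.156,0,0.357],
    [0.067,0.156,0,0.357],
    [0.067,0.156,0,0.357],
    [0.067,0.156,0,0.357],
    [0.067,0.156,0.06,0.357],
    [0.067,0.156,0.11,0.357],
    [0.067,0.156,0.13,0.357],
    [0.067,0.156,0.137,0.357],
    [0.067,0.156,0.137,0.357],
    [0.067,0.156,0.137,0.357],
  ],
)

```text
clock: 38.72
position: [0.4232, -0.1448, -0.0042]
ee_rot: [0.524, 3.096, -0.0]
force: [-0.1, 0.2, 0.0]
width: 0.852
gripper_force: 0.0
```

Request:
jog_arm(
  moves=[
    [0,0,0,0],
    [0,0,0,0],
    [0,0,0,0],
    [0,0,0,0],
    [0,0,0,0],
  ],
  hand=0.03,
)

```text
clock: 39.35
position: [0.4228, -0.1441, -0.0046]
ee_rot: [0.523, 3.097, 0.001]
force: [-0.1, 2.7, 6.0]
width: 0.587
gripper_force: 35.0
```

Request:
jog_arm(
  moves=[
    [0,0,-0.04,0],
    [0,0,-0.09,0],
    [0,0,-0.1,0],
    [0,0,-0.1,0],
    [0,0,-0.1,0],
  ],
)

```text
clock: 39.98
position: [0.4216, -0.144, 0.0939]
ee_rot: [-0.523, -3.096, -0.0]
force: [-0.5, 0.0, -2.3]
width: 0.587
gripper_force: 35.0
```

```bash
python3 - <<'E'
from h import *
go((.387,-.3015,.0225,181.3))
E
```

```text
at [ 0.4216 -0.144   0.0939] head 160.8 j7 1.75 t 39.98
[0.387, -0.3015, 0.0007999999999999986, 181.3] -> [-0.0193 -0.1601  0.0931] -0.357
```

Request:
jog_arm(
  moves=[
    [-0.0185,-0.16,0,-0.357],
    [-0.0185,-0.16,0,-0.357],
    [-0.0185,-0.16,0,-0.357],
    [-0.0185,-0.16,0,-0.357],
    [-0.0185,-0.16,0,-0.357],
    [-0.0185,-0.16,0.04,-0.357],
    [-0.0185,-0.16,0.07,-0.357],
    [-0.0185,-0.16,0.086,-0.357],
    [-0.0185,-0.16,0.093,-0.357],
    [-0.0185,-0.16,0.093,-0.357],
    [-0.0185,-0.16,0.093,-0.357],
  ],
)

```text
clock: 41.35
position: [0.388, -0.3019, 0.0029]
ee_rot: [-0.035, 3.14, -0.001]
force: [0.2, -0.1, -1.4]
width: 0.587
gripper_force: 35.0
```

Request:
jog_arm(
  moves=[
    [0,0,0,0],
    [0,0,0,0],
    [0,0,0,0],
    [0,0,-0.05,0],
    [0,0,-0.11,0],
    [0,0,-0.13,0],
    [0,0,-0.13,0],
  ],
  hand=0.078,
)

```text
clock: 42.22
position: [0.3884, -0.3021, 0.1336]
ee_rot: [-0.035, 3.138, -0.002]
force: [0.2, -0.0, -0.2]
width: 0.845
gripper_force: 0.0
```

```bash
python3 - <<'E'
from h import *
wcases(); go((.6595,.1125,.2,159),(.6595,.1125,.2,249),(.6595,.1125,.2,-21))
E
```

```text
wrist red [283. 204.] 1345 [ 0.3871 -0.302 ] [ 386.3 -302.3   53.2   84.2   54.1    1.3] 8054
wrist red [283. 351.] 266 [ 0.5193 -0.2986] [ 510.8 -299.5   53.2   86.7   53.5    3. ] 2007
scene green [310. 153.] 48 [0.4063 0.3309] [409.5 324.   51.   86.3  59.6  -3.4] 299
scene green [336. 163.] 53 [0.5116 0.3296] [513.4 323.3  51.   84.8  58.5   0. ] 309
scene green [364. 174.] 56 [0.6172 0.3284] [618.6 323.6  50.6  84.6  62.9   2.4] 332
scene red [193. 277.] 81 [ 0.3844 -0.3   ] [ 3.856e+02 -3.039e+02  5.160e+01  8.700e+01  5.650e+01  2.000e-01] 574
scene red [225. 294.] 84 [ 0.4906 -0.2975] [ 492.1 -300.7   51.4   87.2   56.6    2. ] 620
scene red [258. 311.] 91 [ 0.5947 -0.2955] [ 595.6 -299.2   51.5   85.1   57.1    1.4] 662
side green [303. 146.] 55 [0.6208 0.332 ] [618.9 322.1  51.3  84.8  58.8   0.9] 335
side red [339. 321.] 144 [ 0.5968 -0.2945] [ 595.3 -298.6   51.3   85.2   55.5    1.9] 969
side red [292. 326.] 146 [ 0.494  -0.2965] [ 493.2 -300.6   51.3   84.5   55.4    1.2] 989
side red [243. 334.] 96 [ 0.3867 -0.3014] [ 386.5 -314.7   51.2   83.8   32.9    0.5] 633
at [ 0.3868 -0.301   0.1311] head -178.7 j7 2.4 t 42.38
[0.6595, 0.1125, 0.17830000000000001, 159] -> [-0.2818  0.4074 -0.0472] 0.389
[0.6595, 0.1125, 0.17830000000000001, 249] -> [-0.2818  0.4074 -0.0472] -1.182
[0.6595, 0.1125, 0.17830000000000001, -21] -> [-0.2818  0.4074 -0.0472] -2.753
```

All six cases are in their nests: tops at 0.053, tilt nil. Now to the selector.

Request:
jog_arm(
  moves=[
    [-0.282,0.4075,-0.03,0.387],
    [-0.282,0.4075,-0.03,0.387],
    [-0.282,0.4075,-0.03,0.387],
    [-0.282,0.4075,-0.03,0.387],
    [-0.282,0.4075,-0.03,0.387],
    [-0.282,0.4075,-0.03,0.387],
    [-0.282,0.4075,-0.03,0.387],
    [-0.282,0.4075,-0.03,0.387],
    [-0.282,0.4075,-0.03,0.387],
    [-0.282,0.4075,-0.03,0.387],
    [-0.282,0.4075,-0.03,0.387],
    [-0.282,0.4075,-0.03,0.387],
  ],
  hand=0.04,
)

```text
clock: 43.88
position: [0.6599, 0.1103, 0.1622]
ee_rot: [-0.574, -3.089, 0.0]
force: [-0.2, 0.1, -0.9]
width: 0.438
gripper_force: 0.0
```

```bash
python3 - <<'E'
from h import *
d=img('wrist'); save(d,'sel'); W=world(d)
for lo,hi in((.060,.074),(.016,.026),(.03,.045)):
    P=W[(W[...,2]>lo)&(W[...,2]<hi)&(np.hypot(W[...,0]-.6595,W[...,1]-.1125)<.06)]
    print(lo,cv2.minAreaRect((P[:,:2]*1000).astype(np.float32)),np.percentile(P[:,2],[5,50,95]).round(4))
go((.6595,.1125,.043,159.2))
E
```

```text
0.06 ((659.4971923828125, 113.72969055175781), (11.732492446899414, 53.29453659057617), 69.45267486572266) [0.0654 0.067  0.0684]
0.016 ((659.8593139648438, 113.66608428955078), (84.05340576171875, 84.02568054199219), 75.91838073730469) [0.0213 0.0233 0.0255]
0.03 ((659.797607421875, 113.74171447753906), (58.861175537109375, 58.5536994934082), 6.847611904144287) [0.0357 0.0371 0.0383]
at [0.66   0.1107 0.1623] head 159.0 j7 1.24 t 43.92
[0.6595, 0.1125, 0.021299999999999996, 159.2] -> [0.0011 0.0015 0.141 ] -0.004
```

View pics/sel.png

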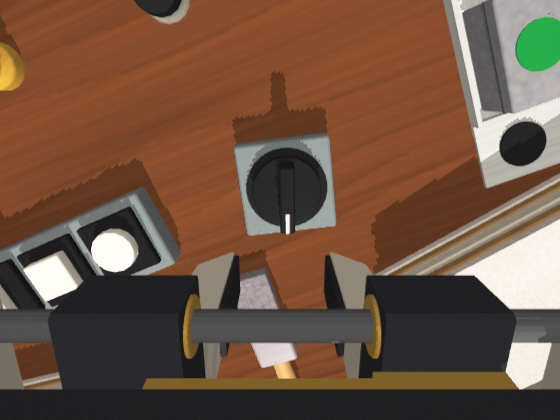

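Selector bar at (287,190), aligned with the jaws and clear on both sides. Descend and grip.

Request:
jog_arm(
  moves=[
    [0.001,0.0025,0.05,-0.005],
    [0.001,0.0025,0.1,-0.005],
    [0.001,0.0025,0.13,-0.005],
    [0.001,0.0025,0.14,-0.005],
    [0.001,0.0025,0.141,-0.005],
    [0.001,0.0025,0.141,-0.005],
  ],
)

```text
clock: 44.68
position: [0.6614, 0.1147, 0.0227]
ee_rot: [0.562, 3.089, 0.002]
force: [0.4, 0.2, 0.8]
width: 0.436
gripper_force: 0.0
```

Request:
jog_arm(
  moves=[
    [0,0,0,0],
    [0,0,0,0],
    [0,0,0,0],
    [0,0,0,0],
    [0,0,0,0],
  ],
  hand=0,
  newtons=40,
)

```text
clock: 45.3
position: [0.6603, 0.1147, 0.0212]
ee_rot: [0.562, 3.091, 0.0]
force: [-1.5, -0.6, 0.6]
width: 0.128
gripper_force: 40.0
```

Request:
jog_arm(
  moves=[
    [0,0,0.003,0],
    [0,0,0.006,0],
    [0,0,0.009,0],
    [0,0,0.01,0],
    [0,0,0.01,0],
    [0,0,0.01,0],
  ],
)

```text
clock: 46.05
position: [0.6603, 0.1147, 0.0114]
ee_rot: [0.562, 3.091, 0.0]
force: [-2.3, -1.6, 5.4]
width: 0.127
gripper_force: 40.0
```

Request:
jog_arm(
  moves=[
    [0,0,0,0.15],
    [0,0,0,0.3],
    [0,0,0,0.45],
    [0,0,0,0.6],
    [0,0,0,0.75],
    [0,0,0,0.9],
    [0,0,0,1.05],
    [0,0,0,1.2],
    [0,0,0,1.35],
    [0,0,0,1.45],
    [0,0,0,1.45],
    [0,0,0,1.45],
    [0,0,0,1.45],
  ],
)

```text
clock: 47.68
position: [0.661, 0.115, 0.0115]
ee_rot: [2.469, 1.942, 0.002]
force: [2.9, 0.4, 4.8]
width: 0.124
gripper_force: 40.0
```

```bash
python3 - <<'E'
from h import *
go((.66,.1145,.1,69)); o=arm.observe(); print(o['force'],o['ft_torque'],o['width'],o['joints'].round(2))
E
```

```text
at [0.661  0.115  0.0115] head 76.4 j7 0.15 t 47.67
[0.66, 0.1145, 0.07830000000000001, 69] -> [-0.0007 -0.0008 -0.0668] 0.129
[2.88667454 0.38777112 4.81278127] [ 0.10153825 -0.67972609 -0.05737115] 0.12376810292690364 [-0.75  0.86  0.85  1.68 -0.77  0.97  0.15]
```

Request:
jog_arm(
  moves=[
    [0,0,-0.005,0],
    [0,0,-0.0095,0],
    [0,0,-0.0095,0],
  ],
)

```text
clock: 48.05
position: [0.661, 0.1149, 0.0211]
ee_rot: [2.469, 1.941, 0.002]
force: [6.1, 2.0, 0.4]
width: 0.131
gripper_force: 40.0
```

Request:
jog_arm(
  moves=[
    [0,0,0,0],
    [0,0,0,0],
    [0,0,0,0],
    [0,0,0,0],
    [0,0,-0.05,0],
    [0,0,-0.1,0],
    [0,0,-0.16,0],
    [0,0,-0.16,0],
    [0,0,-0.16,0],
    [0,0,-0.16,0],
  ],
  hand=0.045,
)

```text
clock: 49.3
position: [0.6593, 0.115, 0.179]
ee_rot: [-2.469, -1.94, 0.003]
force: [-0.1, 0.1, 0.3]
width: 0.489
gripper_force: 0.0
```

```bash
python3 - <<'E'
from h import *
d=img('wrist'); W=world(d)
for lo,hi in((.055,.074),(.03,.045)):
    P=W[(W[...,2]>lo)&(W[...,2]<hi)&(np.hypot(W[...,0]-.6595,W[...,1]-.1135)<.05)]
    print(lo,cv2.minAreaRect((P[:,:2]*1000).astype(np.float32)),np.percentile(P[:,2],[5,50,95]).round(4))
wcases()
for n,k in(('scene',0),('side',1)):
    d=img(n); W=world(d); m=masks(d)['white']
    for c in((.6543,-.0475),(.657,-.112),(.6595,-.175)):
        print(n,np.median(W[...,2][m&(np.hypot(W[...,0]-c[0],W[...,1]-c[1])<.025)]).round(4))
save(d,'final')
E
```

```text
0.055 ((660.8016357421875, 114.45838165283203), (53.68295669555664, 11.672097206115723), 76.21723175048828) [0.0652 0.0671 0.0684]
0.03 ((660.5004272460938, 114.73859405517578), (58.191646575927734, 58.7233772277832), 75.76778411865234) [0.0358 0.0372 0.0384]
scene green [310. 153.] 48 [0.4063 0.3309] [409.3 323.8  50.8  87.5  60.1  -1.2] 293
scene red [193. 277.] 80 [ 0.3841 -0.3   ] [ 386.2 -303.6   51.8   86.3   56.     1. ] 576
scene red [225. 294.] 85 [ 0.491  -0.2975] [ 492.8 -301.    51.5   85.6   56.2    0.8] 619
scene red [258. 311.] 96 [ 0.5948 -0.2955] [ 595.1 -298.7   51.5   85.4   56.1    1.2] 661
side green [303. 146.] 55 [0.6208 0.332 ] [619.  322.   51.2  84.3  59.9  -1.3] 336
side green [270. 148.] 56 [0.5152 0.3323] [5.139e+02 3.233e+02 5.110e+01 8.400e+01 6.010e+01 1.000e-01] 342
side green [237. 149.] 57 [0.41   0.3334] [409.1 323.3  51.6  82.9  61.5  -2.6] 347
side red [339. 321.] 144 [ 0.5968 -0.2945] [ 595.1 -298.2   51.3   84.8   56.7    1.4] 960
side red [292. 326.] 146 [ 0.494  -0.2965] [ 493.1 -300.6   51.3   84.3   55.5    1.2] 991
side red [243. 333.] 153 [ 0.3862 -0.2992] [ 386.4 -303.    51.3   84.1   56.7    1.4] 1018
scene 0.0446
scene 0.045
scene 0.0452
side 0.0455
side 0.0454
side 0.0452
```

View pics/final.png

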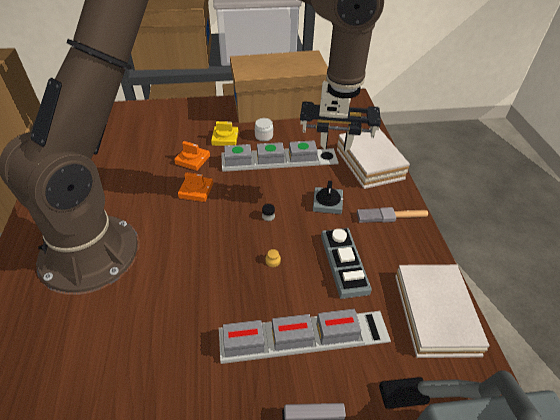

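The final view shows green cases at (237–303,149) in the disc tray and red ones at (243–339,325) in the bar tray. The selector is up and has turned 83°, from 159.5° to 76.2°. The keys are up and the bystanders haven't moved.

```bash
python3 -c "
from cell import arm
print(arm.sign_off())"
```

```text
the job is handed in; nothing more can be done
None
```

I started the extractor (round, square, long), sorted all six cases into their matching trays, then pressed and turned the selector; it's up again, and the job was handed in at about 50 s with no verdict shown.

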